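# Feel which bamboo caddies are loaded and tip out their brass knobs

## Task

Find out which of the three bamboo caddies in the crate hold a heavy brass lid knob; it cannot be seen, only felt by lifting each caddy by the ball on top. Stand what is loaded upright on the plywood board and let go of it, leaving empties upright in the crate; only then take the loaded caddy again by its sides, tip its knob out through the front flap into the shallow tray and stand it upright back on the board. Never tip an empty caddy, and leave the other things on the bench where they are.

Things in the scene. Friction and masses are not known exactly. Their poses are not given: they have to be found in the camera images.
- caddy0: One of three identical opaque bamboo-board caddies, in bay 0 of the crate at the start. Origin: base centre, underside; z up; the mouth faces its own -x. 62 mm wide: flat parallel upright side walls at y = +-31. Roof 106 mm up, from x = +30 (plain back) to x = -56. The front slopes outwards from x = -30 at the base to a lip at x = -54, 55 mm up.
- caddy1: As caddy0, in bay 1 at the start. Each weighs 0.15 to 0.20 kg empty and may hold one loose brass lid knob, a ball 40 mm across of 0.21 to 0.29 kg, not to be seen from outside. Which ones are loaded changes from run to run.
- caddy2: As caddy0, in bay 2 at the start. Upper side walls (55 to 106 mm up) run from x = -56 to +30: grip them there, e.g. 88 mm up at x = -8, from above or tilted over the back.
- caddy0_ball (a point): Centre of the wooden ball, 24 mm across, on caddy0's roof: at x = -8, 126 mm above its base (top at 138 mm). The caddy hangs from it when lifted and swivels in the grip, so it can be lifted by the ball but not tipped by it.
- caddy1_ball (a point): The same ball on caddy1.
- caddy2_ball (a point): The same ball on caddy2.
- caddy0_mouth (a point): Centre of caddy0's mouth, 52 mm wide, 45 mm high, at x = -55, 78 mm above its base. A light flap hinged at the roof's edge hangs shut over it and swings out by itself when tipped mouth-down; it then reaches 50 mm below the mouth. A knob rolls out once the caddy is tipped well past 70 degrees (85 is sure).
- caddy1_mouth (a point): The same on caddy1.
- caddy2_mouth (a point): The same on caddy2.
- bay0 (a point): Bay 0 of the crate: where a caddy's base centre stands in it, on the crate's floor 6 mm above the bench.
- bay1 (a point): Bay 1 of the crate: where a caddy's base centre stands in it, on the crate's floor 6 mm above the bench.
- bay2 (a point): Bay 2 of the crate: where a caddy's base centre stands in it, on the crate's floor 6 mm above the bench.
- crate: Fixed wooden crate 112 x 252 mm, 70 mm high, walls about 6 mm, three bays in a row along its y (82 mm apart), with about 7 mm of play to either side of a caddy and too little room for fingers beside the caddies. Origin: centre of its underside; the caddies' mouths face its -x.
- board: Fixed plywood board lying on the bench, 280 mm (its x) by 130 mm (its y), 12 mm thick. Origin: centre of its underside.
- tray: Fixed shallow bamboo tray, 200 mm (its x) by 170 mm (its y) outside, 45 mm high, rim bead to 50 mm, walls and floor about 6 mm. Origin: centre of its underside.
- gourd_big: Bystander, to be left alone: dried gourd, 80 mm across, 122 mm tall, standing.
- gourd_small: Bystander, to be left alone: small dried gourd, 60 mm across, 92 mm tall, standing.
- mallet: Bystander, to be left alone: hammer lying flat.
- bodkin: Bystander, to be left alone: screwdriver-like bodkin lying flat.
- bowl: Bystander, to be left alone: dark wooden bowl, 100 mm across, 45 mm high.
- hoop: Bystander, to be left alone: thin bamboo hoop, 110 mm across, lying flat.
Mind the look-alikes: they are no part of the job. Leave any blue or red look-alike of the caddy1 alone.

How it is judged:
On the way, in this order (a step that is already met when the one before it is completed fails the run):
1. every loaded caddy stands upright on the board, let go, its knob still inside, and every empty one stands in the crate (((horizontal distance between any of offcut_a_c0, offcut_b_c0 and bay0 below 0.03 m and ((distance between caddy0 and bay0 below 0.025 m or distance between caddy0 and bay1 below 0.025 m or distance between caddy0 and bay2 below 0.025 m) and angle between caddy0's own z axis and vertical below 0.1 rad and linear speed of caddy0 below 0.03 m/s and contact force between caddy0 and the fingers below 0.1 N)) or (not (horizontal distance between any of offcut_a_c0, offcut_b_c0 and bay0 below 0.03 m) and (x of caddy0 in the frame of board between -0.14 and 0.14 m and y of caddy0 in the frame of board between -0.065 and 0.065 m and z of caddy0 in the frame of board between 0.006 and 0.02 m and angle between caddy0's own z axis and vertical below 0.1 rad and linear speed of caddy0 below 0.03 m/s and contact force between caddy0 and the fingers below 0.1 N))) and ((horizontal distance between any of offcut_a_c0, offcut_b_c0 and bay1 below 0.03 m and ((distance between caddy1 and bay0 below 0.025 m or distance between caddy1 and bay1 below 0.025 m or distance between caddy1 and bay2 below 0.025 m) and angle between caddy1's own z axis and vertical below 0.1 rad and linear speed of caddy1 below 0.03 m/s and contact force between caddy1 and the fingers below 0.1 N)) or (not (horizontal distance between any of offcut_a_c0, offcut_b_c0 and bay1 below 0.03 m) and (x of caddy1 in the frame of board between -0.14 and 0.14 m and y of caddy1 in the frame of board between -0.065 and 0.065 m and z of caddy1 in the frame of board between 0.006 and 0.02 m and angle between caddy1's own z axis and vertical below 0.1 rad and linear speed of caddy1 below 0.03 m/s and contact force between caddy1 and the fingers below 0.1 N))) and ((horizontal distance between any of offcut_a_c0, offcut_b_c0 and bay2 below 0.03 m and ((distance between caddy2 and bay0 below 0.025 m or distance between caddy2 and bay1 below 0.025 m or distance between caddy2 and bay2 below 0.025 m) and angle between caddy2's own z axis and vertical below 0.1 rad and linear speed of caddy2 below 0.03 m/s and contact force between caddy2 and the fingers below 0.1 N)) or (not (horizontal distance between any of offcut_a_c0, offcut_b_c0 and bay2 below 0.03 m) and (x of caddy2 in the frame of board between -0.14 and 0.14 m and y of caddy2 in the frame of board between -0.065 and 0.065 m and z of caddy2 in the frame of board between 0.006 and 0.02 m and angle between caddy2's own z axis and vertical below 0.1 rad and linear speed of caddy2 below 0.03 m/s and contact force between caddy2 and the fingers below 0.1 N))) and (distance between part_c0 and caddy0 below 0.06 m or distance between part_c0 and caddy1 below 0.06 m or distance between part_c0 and caddy2 below 0.06 m)), for 0.2 s.
2. the knob lies in the tray ((x of part_c0 in the frame of tray between -0.092 and 0.092 m and y of part_c0 in the frame of tray between -0.077 and 0.077 m and z of part_c0 in the frame of tray between 0 and 0.045 m)), for 0.1 s.
At the end, for the whole second after the job is handed in: Every knob lies in the tray; every caddy that was loaded stands upright (within 0.1 rad) on the board, its base centre over the board; every empty caddy stands upright in a bay of the crate (within 25 mm of the bay's point); all released and at rest (((horizontal distance between any of offcut_a_c0, offcut_b_c0 and bay0 below 0.03 m and ((distance between caddy0 and bay0 below 0.025 m or distance between caddy0 and bay1 below 0.025 m or distance between caddy0 and bay2 below 0.025 m) and angle between caddy0's own z axis and vertical below 0.1 rad and linear speed of caddy0 below 0.03 m/s and contact force between caddy0 and the fingers below 0.1 N)) or (not (horizontal distance between any of offcut_a_c0, offcut_b_c0 and bay0 below 0.03 m) and (x of caddy0 in the frame of board between -0.14 and 0.14 m and y of caddy0 in the frame of board between -0.065 and 0.065 m and z of caddy0 in the frame of board between 0.006 and 0.02 m and angle between caddy0's own z axis and vertical below 0.1 rad and linear speed of caddy0 below 0.03 m/s and contact force between caddy0 and the fingers below 0.1 N))) and ((horizontal distance between any of offcut_a_c0, offcut_b_c0 and bay1 below 0.03 m and ((distance between caddy1 and bay0 below 0.025 m or distance between caddy1 and bay1 below 0.025 m or distance between caddy1 and bay2 below 0.025 m) and angle between caddy1's own z axis and vertical below 0.1 rad and linear speed of caddy1 below 0.03 m/s and contact force between caddy1 and the fingers below 0.1 N)) or (not (horizontal distance between any of offcut_a_c0, offcut_b_c0 and bay1 below 0.03 m) and (x of caddy1 in the frame of board between -0.14 and 0.14 m and y of caddy1 in the frame of board between -0.065 and 0.065 m and z of caddy1 in the frame of board between 0.006 and 0.02 m and angle between caddy1's own z axis and vertical below 0.1 rad and linear speed of caddy1 below 0.03 m/s and contact force between caddy1 and the fingers below 0.1 N))) and ((horizontal distance between any of offcut_a_c0, offcut_b_c0 and bay2 below 0.03 m and ((distance between caddy2 and bay0 below 0.025 m or distance between caddy2 and bay1 below 0.025 m or distance between caddy2 and bay2 below 0.025 m) and angle between caddy2's own z axis and vertical below 0.1 rad and linear speed of caddy2 below 0.03 m/s and contact force between caddy2 and the fingers below 0.1 N)) or (not (horizontal distance between any of offcut_a_c0, offcut_b_c0 and bay2 below 0.03 m) and (x of caddy2 in the frame of board between -0.14 and 0.14 m and y of caddy2 in the frame of board between -0.065 and 0.065 m and z of caddy2 in the frame of board between 0.006 and 0.02 m and angle between caddy2's own z axis and vertical below 0.1 rad and linear speed of caddy2 below 0.03 m/s and contact force between caddy2 and the fingers below 0.1 N))) and x of part_c0 in the frame of tray between -0.092 and 0.092 m and y of part_c0 in the frame of tray between -0.077 and 0.077 m and z of part_c0 in the frame of tray between 0 and 0.045 m); the robot touches nothing.
It fails at once if an empty caddy is tipped (over 0.7 rad) ((horizontal distance between any of offcut_a_c0, offcut_b_c0 and bay0 below 0.03 m and angle between caddy0's own z axis and vertical above 0.7 rad) or (horizontal distance between any of offcut_a_c0, offcut_b_c0 and bay1 below 0.03 m and angle between caddy1's own z axis and vertical above 0.7 rad) or (horizontal distance between any of offcut_a_c0, offcut_b_c0 and bay2 below 0.03 m and angle between caddy2's own z axis and vertical above 0.7 rad)).
It fails at once if a bystander is moved by more than 40 mm (distance of any of gourd_big, gourd_small, mallet, bodkin, bowl, hoop from where it was at the start of the episode above 0.04 m).
It also fails if it takes over 72 s, if anything falls off the work surface, if the arm or the gripper's body presses on something with over 40 N, if the wrist force passes 120 N, or if a joint passes its speed limit or range.

## Robot

A 7-joint arm with a two-finger parallel gripper is mounted at the origin on the work surface. World frame = base frame: x ahead of the robot, y to its left, z up, the work surface at z = 0. Lengths are in m, angles in rad, forces in N, time in s.
With the tool pointing down it reaches from about 0.425 to 0.925 m from the base axis. Payload 6.8 kg.
Tool frame: the origin (TCP) lies on the centre line of the jaws, within the pads' length; the fingertips stand 19 mm ahead of it and the grasp point (between the pads) is the TCP; z points along the fingers, y is the line along which they close (so a half turn about z gives the same grasp; the last joint's range is limited). The gripper opens to 85 mm and grips with 20 to 120 N. Pads are 22 mm wide; open, the fingers measure 114 mm over their backs; the gripper's body (76 mm by 85 mm) begins 54 mm behind the grasp point. The pads swing forward as they close: fully open they stand 13 mm farther back than shut.
Start: joints at [-1.336, 0.477, 0.022, 1.555, -0.011, 1.109, -0.083], TCP at [0.227, 0.636, 0.227] pointing down, gripper open.
Joint ranges: [-2.96, 2.96], [-0.34, 2.1], [-1.41, 1.46], [0.24, 2.44], [-1.37, 4.51], [0.17, 1.92], [-2.96, 2.96]. Speed limits (rad/s): [2.39, 2.39, 3.14, 3.14, 3.14, 3.14, 3.14].

## Interface

Orientations are given as a rotation vector (axis times angle).
In Python, from bench import r gives the robot as it stands. The module is installed in compiled form; this text tells all that it offers.
- The arm moves only by the tool arm_command, never from a script. Its argument "rows" is a list of rows, each an object of numbers: "fingers": the opening, from -1 (shut) to 1 (fully open); "x", "y", "z": the shift along the tool's x, y, z in m; "ax", "ay", "az": the turn, a rotation vector about the tool's x, y, z in degrees. In form: [{"fingers": .., "x": .., "y": .., "z": .., "ax": .., "ay": .., "az": ..}, ...]. A call has 1 to 10 rows; each row shifts and turns the commanded pose from where the row before left it, along the tool's axes as they then stand; what a row does not reach is not made up. A row lasts 1/12 s, in which the tool goes at most 41.7 mm and 7.16 degrees, less where a joint would pass 70% of its speed; a pose out of reach is approached as far as the arm can. A call is refused whole if a number of a shift passes 0.0417 or a number of a turn 7.16, either way. A call with a gripper value outside its range is refused whole. The fingers move at their own pace and stop on an object; "grip_force" is the grip in N (left out, the last holds). Time passes only in rows, so rows that do not move let the fingers close. It gives the time, the measured TCP pose, the force, the opening and the grip force at its end, in the units of the state.
- r.get_obs(): the state, without advancing time (a new reading comes with each control period).
- r.grab_frame(name): name is "side" or "top" or "wrist"; returns a dict with "frame" (384x512x3 uint8, red, green, blue), "depth" (384x512 float32, m along the optical axis (not along the pixel's ray), 0 where there is no reading), "K" (3x3 intrinsics, pixels), "world_from_camera" (4x4, takes a point from camera to world coordinates). Camera axes: x right, y down, z forward; pixel columns grow to the right and rows downward; lengths in m; the calibration is good to about 2 mm. A picture is of the moment at which its call begins.
- r.hand_in(): hands the job in; it is judged then, once.
The state is a dict: "clock": time; "joints": joint angles; "qvel": joint speeds; "tau": joint torques, N m; "tcp_pos": TCP position; "orientation": TCP orientation; "contact_force": force on the tool from outside, world axes, zero at the start; "moment": the same for the moment, N m; "grip_width": finger opening in m; "gripper_force": force on a finger pad.
Only numpy, scipy, OpenCV 4.12 (cv2) and the standard library are available. Lean on these libraries where they do the work, as an engineer would, in place of code of your own. Each camera call takes 0.05 s, during which the arm holds its last target. There are 200 camera calls.

## Working session

There is one attempt and no reset: what is moved stays moved. The work goes in short steps, Python scripts to look and compute and a tool call to move; the robot and the scene stay as the last step left them, time stands still between calls to the robot, and variables do not carry over. Pictures are saved under pics/ and viewed, at most 10 in all, crops included, and the job is handed in when it is done.

Besides the shell and the picture viewer there is one more tool, called after ">>>" as a command line: name --argument value ..., lists and objects as JSON in quotes. arm_command: Moves the arm, as the interface text tells. Its arguments: {"type":"object","properties":{"rows":{"type":"array"},"grip_force":{"type":"number"}},"required":["rows"]}

```bash
mkdir -p pics; cat > h.py <<'E'
import numpy as np, cv2, pickle
from scipy.spatial.transform import Rotation as R
from bench import r
def grab(n,tag):
    f=r.grab_frame(n); pickle.dump(f,open(f'pics/{tag}.pkl','wb'))
    cv2.imwrite(f'pics/{tag}.png',cv2.cvtColor(f['frame'],cv2.COLOR_RGB2BGR)); return f
def load(tag): return pickle.load(open(f'pics/{tag}.pkl','rb'))
def cloud(f):
    d=f['depth'];v,u=np.indices(d.shape);K=f['K']
    p=np.stack([(u-K[0,2])/K[0,0]*d,(v-K[1,2])/K[1,1]*d,d],-1)
    T=f['world_from_camera']; P=p@T[:3,:3].T+T[:3,3]; P[d==0]=np.nan; return P
E
python3 - <<'E'
from h import *
o=r.get_obs(); print({k:np.round(v,3) for k,v in o.items()})
a=grab('top','top0');b=grab('side','side0')
for f in(a,b): print(f['world_from_camera'].round(3))
A=cv2.imread('pics/top0.png');B=cv2.imread('pics/side0.png')
cv2.imwrite('pics/both.png',cv2.resize(np.vstack([A,B]),(400,600),interpolation=cv2.INTER_AREA) )
cv2.imwrite('pics/top0b.png',cv2.resize(A,(800,600)))
E
```

```text
{'clock': np.float64(0.0), 'joints': array([-1.336,  0.478,  0.022,  1.556, -0.011,  1.109, -0.083]), 'qvel': array([ 0.001, -0.   , -0.001,  0.001,  0.   ,  0.001, -0.   ]), 'tau': array([ 0.0000e+00, -5.9646e+01,  1.6080e+00, -2.8120e+01,  1.3000e-02,
        9.0000e-03,  0.0000e+00]), 'tcp_pos': array([0.227, 0.635, 0.226]), 'orientation': array([-5.360e-01, -3.095e+00,  3.000e-03]), 'contact_force': array([ 0.024, -0.458, -0.593]), 'moment': array([0.033, 0.037, 0.038]), 'gripper_force': np.float64(0.0), 'grip_width': np.float64(0.085)}
[[ 0.007 -0.979  0.202  0.344]
 [-1.    -0.006  0.008 -0.024]
 [-0.007 -0.202 -0.979  1.058]
 [ 0.     0.     0.     1.   ]]
[[ 0.806 -0.46   0.374  0.025]
 [-0.593 -0.63   0.502 -0.677]
 [ 0.005 -0.626 -0.78   1.14 ]
 [ 0.     0.     0.     1.   ]]
```

View pics/top0b.png

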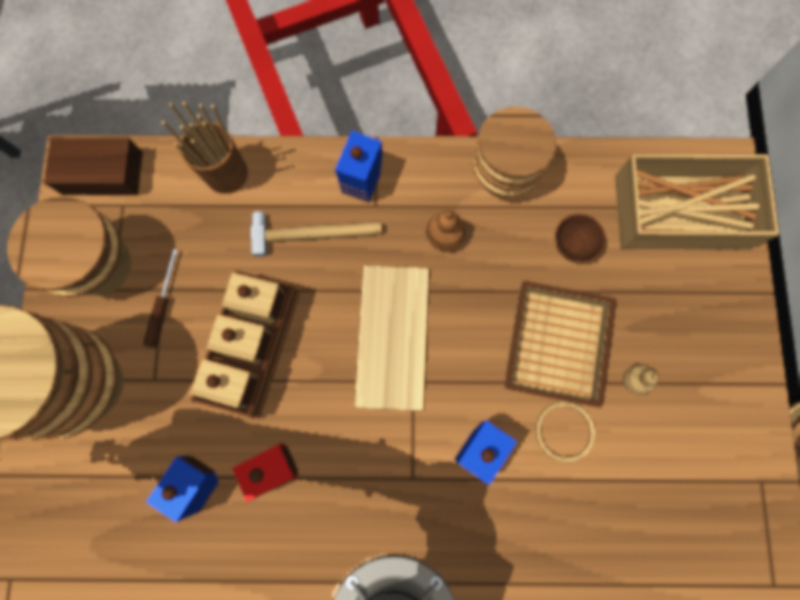

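View pics/side0.png

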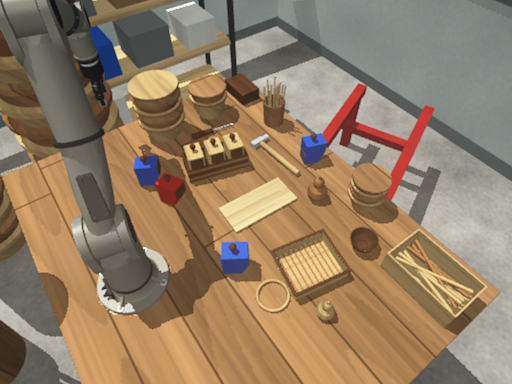

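The top view (800x600) shows these candidates:
- **Bamboo caddies:** in the crate, with balls at about (245,292), (230,335) and (213,381).
- **Look-alikes, not to touch:** blue at (360,165), (183,490) and (487,450), red at (265,470).
- **Targets:** board at (392,338), tray at (562,345).

Next I'll measure these and check the crate in a crop.

```bash
python3 - <<'E'
from h import *
f=load('top0');P=cloud(f);s=load('side0');Q=cloud(s)
def region(P,x0,x1,y0,y1,z0,z1):
    return (P[...,0]>x0)&(P[...,0]<x1)&(P[...,1]>y0)&(P[...,1]<y1)&(P[...,2]>z0)&(P[...,2]<z1)
for u,v in [(245,292),(230,335),(213,381),(392,338),(562,345),(400,560),(267,292),(450,228),(640,378),(317,230),(160,320),(580,238),(565,432),(487,450)]:
    print((u,v),P[int(v*.64),int(u*.64)].round(3))
for n,C,I in(('top',P,f['frame']),('side',Q,s['frame'])):
    g=I.astype(int); bam=(g[...,0]>g[...,2])
    m=(region(C,.3,.75,.1,.5,.105,.12)).astype(np.uint8)
    k,l,st,ce=cv2.connectedComponentsWithStats(m)
    for i in range(1,k):
        if st[i,4]>60:
            pts=C[l==i]; c=pts.mean(0); rc=cv2.minAreaRect(pts[:,:2].astype(np.float32)*1000); print(n,'roof',st[i,4],c.round(3),np.round(rc[0],1),np.round(rc[1],1),round(rc[2],1))
    m=(region(C,.3,.75,.1,.5,.124,.16)).astype(np.uint8)
    k,l,st,ce=cv2.connectedComponentsWithStats(m)
    for i in range(1,k):
        if st[i,4]>8: pts=C[l==i]; print(n,'ball',st[i,4],pts.mean(0).round(4),pts.max(0).round(3),pts.min(0).round(3))
    # board
    m=region(C,.25,.75,-.1,.12,.008,.02); pts=C[m][:,:2].astype(np.float32)*1000
    m8=m.astype(np.uint8);k,l,st,ce=cv2.connectedComponentsWithStats(m8);i=1+st[1:,4].argmax();pts=C[l==i]
    rc=cv2.minAreaRect(pts[:,:2].astype(np.float32)*1000); print(n,'board',st[i,4],pts.mean(0).round(3),np.round(rc[0],1),np.round(rc[1],1),rc[2])
    m=region(C,.2,.75,-.45,-.1,.04,.055).astype(np.uint8);k,l,st,ce=cv2.connectedComponentsWithStats(m)
    for i in range(1,k):
        if st[i,4]>60:
            pts=C[l==i];rc=cv2.minAreaRect(pts[:,:2].astype(np.float32)*1000); print(n,'tray',st[i,4],pts.mean(0).round(3),np.round(rc[0],1),np.round(rc[1],1),rc[2])
    m=region(C,.3,.75,.1,.5,.06,.08).astype(np.uint8);k,l,st,ce=cv2.connectedComponentsWithStats(m)
    for i in range(1,k):
        if st[i,4]>20:
            pts=C[l==i];rc=cv2.minAreaRect(pts[:,:2].astype(np.float32)*1000); print(n,'cratewall',st[i,4],pts.mean(0).round(3),np.round(rc[0],1),np.round(rc[1],1),rc[2])
A=cv2.imread('pics/top0.png')[160:275,110:215];B=cv2.imread('pics/side0.png')[110:190,165:265]
cv2.imwrite('pics/crop1.png',np.hstack([cv2.resize(A,(400,438),interpolation=cv2.INTER_CUBIC),cv2.resize(B,(400,438),interpolation=cv2.INTER_CUBIC)]))
E
```

```text
(245, 292) [0.572 0.263 0.143]
(230, 335) [0.496 0.283 0.14 ]
(213, 381) [0.418 0.305 0.145]
(392, 338) [0.512 0.013 0.013]
(562, 345) [ 0.504 -0.318  0.003]
(400, 560) [ 0.111 -0.009  0.014]
(267, 292) [0.58  0.234 0.112]
(450, 228) [ 0.707 -0.097  0.1  ]
(640, 378) [ 0.436 -0.443  0.055]
(317, 230) [0.727 0.165 0.025]
(160, 320) [0.546 0.464 0.017]
(580, 238) [ 0.721 -0.367  0.005]
(565, 432) [ 0.337 -0.318 -0.003]
(487, 450) [ 0.307 -0.15   0.133]
top roof 638 [0.573 0.26  0.112] [574.1 261.7] [88.7 62.3] 76.4
top roof 660 [0.496 0.281 0.112] [496.8 282.9] [87.7 61.8] 75.7
top roof 685 [0.416 0.302 0.112] [416.9 303.9] [87.  61.8] 74.4
top ball 60 [0.5736 0.2649 0.1399] [0.585 0.276 0.146] [0.565 0.255 0.129]
top ball 60 [0.497  0.2859 0.1402] [0.507 0.297 0.146] [0.488 0.277 0.133]
top ball 66 [0.4181 0.3065 0.1399] [0.43  0.32  0.146] [0.408 0.297 0.133]
top board 3769 [0.514 0.01  0.012] [518.2  10.2] [130.  279.8] 87.78482818603516
top tray 132 [ 0.705 -0.359  0.044] [ 704.6 -354. ] [88.3 98.6] 1.373512625694275
top tray 988 [ 0.499 -0.309  0.048] [ 501.6 -306. ] [180.4 210.2]
[... 400 characters left out ...]
61.6] 75.2
side roof 228 [0.49  0.275 0.111] [492.9 282.8] [93.4 61.5] 76.5
side roof 237 [0.411 0.296 0.111] [412.3 299.9] [93.7 62.3] 75.1
side ball 27 [0.5694 0.2615 0.1377] [0.582 0.27  0.145] [0.558 0.253 0.128]
side ball 29 [0.4914 0.2829 0.1367] [0.502 0.294 0.145] [0.482 0.274 0.127]
side ball 31 [0.4127 0.3034 0.1376] [0.424 0.318 0.146] [0.403 0.294 0.129]
side board 1827 [0.509 0.006 0.012] [514.1   8.1] [133.4 280.9] 88.12089538574219
side tray 714 [ 0.497 -0.309  0.047] [ 498.  -307.1] [182.5 211. ] 79.0274887084961
side tray 62 [ 0.697 -0.378  0.044] [ 697.5 -371.6] [60.2 98. ] 62.32661819458008
side cratewall 431 [0.474 0.25  0.069] [491.  281.6] [121.4 254.4] 74.8802261352539
```

View pics/crop1.png

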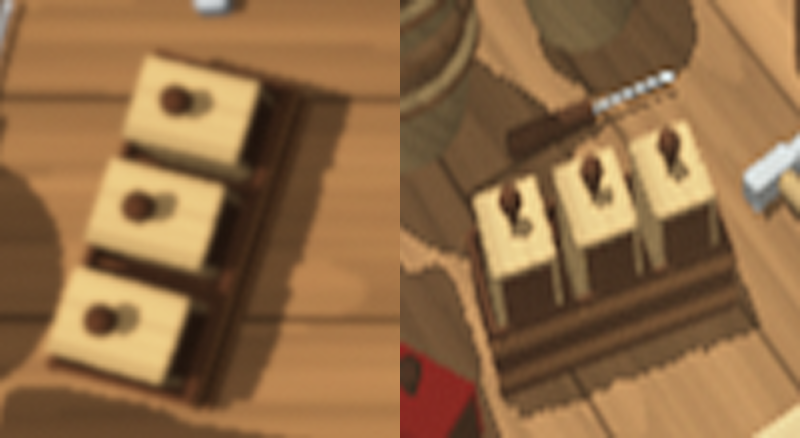

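The crop shows the dark flap faces pointing to image-down, which is world −y. So the mouths face azimuth about −105° and caddy yaw is about 75°. The balls are at about (.418,.306), (.497,.286) and (.574,.265), with tops at z≈.145 as expected. I choose the bamboo three and approach the nearest one.

>>> arm_command --rows '[{"fingers":1,"az":-4.6,"x":-0.01},{"fingers":1,"x":-0.026,"y":-0.0268},{"fingers":1,"x":-0.026,"y":-0.0268},{"fingers":1,"x":-0.026,"y":-0.0268},{"fingers":1,"x":-0.026,"y":-0.0268},{"fingers":1,"x":-0.026,"y":-0.0268},{"fingers":1,"x":-0.026,"y":-0.0268},{"fingers":1,"x":-0.026,"y":-0.0268},{"fingers":1,"x":-0.026,"y":-0.0268},{"fingers":1,"x":-0.026,"y":-0.0268}]' --grip_force 50

```text
validation failed for argument at $.ro...
```

>>> arm_command --rows '[{"fingers":1,"x":-0.026,"y":-0.0268},{"fingers":1},{"fingers":1}]'

```text
validation failed for argument at $.ro...
```

```bash
cat >> h.py <<'E'
import json
def log():
    o=r.get_obs(); open('log.jsonl','a').write(json.dumps([list(map(float,o['joints'])),list(map(float,o['tcp_pos'])),list(map(float,o['orientation']))])+'\n'); return o
def pr():
    o=log(); M=R.from_rotvec(o['orientation']).as_matrix()
    print('t',round(float(o['clock']),2),'tcp',o['tcp_pos'].round(4),'q',o['joints'].round(3),'F',o['contact_force'].round(2),'w',round(float(o['grip_width']),4),'gf',round(float(o['gripper_force']),1))
    print('azx',np.degrees(np.arctan2(M[1,0],M[0,0])).round(2),'azy',np.degrees(np.arctan2(M[1,1],M[0,1])).round(2),'toolz',M[:,2].round(3)); return o,M
def togo(*targets):
    """targets: world points; print shift along tool axes"""
    o=r.get_obs();M=R.from_rotvec(o['orientation']).as_matrix()
    for t in targets: print('togo',np.round(M.T@(np.array(t)-o['tcp_pos']),4))
E
python3 - <<'E'
from h import *
pr()
f=grab('wrist','w1');P=cloud(f)
m=((P[...,2]>.124)&(P[...,2]<.155)&(P[...,0]>.35)&(P[...,0]<.65)&(P[...,1]>.2)&(P[...,1]<.4)).astype(np.uint8)
k,l,st,ce=cv2.connectedComponentsWithStats(m)
for i in range(1,k):
    if st[i,4]>20:
        p=P[l==i]; s=np.linalg.lstsq(np.c_[2*p,np.ones(len(p))],(p**2).sum(1),rcond=None)[0]; print(st[i,4],p.mean(0).round(4),'sphere',s[:3].round(4),np.sqrt(s[3]+s[:3]@s[:3]).round(4))
togo([.418,.3065,.136])
E
```

```text
t 0.1 tcp [0.2267 0.6352 0.2264] q [-1.336  0.478  0.022  1.556 -0.012  1.109 -0.083] F [ 0.55 -0.    0.23] w 0.0854 gf 0.0
azx 160.36 azy 70.36 toolz [-0.    -0.002 -1.   ]
togo [-0.2906 -0.2452  0.0909]
```

>>> arm_command --rows '[{"fingers":1,"x":-0.01,"y":0,"z":0,"ax":0,"ay":0,"az":-4.6},{"fingers":1,"x":-0.026,"y":-0.0268,"z":0,"ax":0,"ay":0,"az":0},{"fingers":1,"x":-0.026,"y":-0.0268,"z":0,"ax":0,"ay":0,"az":0},{"fingers":1,"x":-0.026,"y":-0.0268,"z":0,"ax":0,"ay":0,"az":0},{"fingers":1,"x":-0.026,"y":-0.0268,"z":0,"ax":0,"ay":0,"az":0},{"fingers":1,"x":-0.026,"y":-0.0268,"z":0,"ax":0,"ay":0,"az":0},{"fingers":1,"x":-0.026,"y":-0.0268,"z":0,"ax":0,"ay":0,"az":0},{"fingers":1,"x":-0.026,"y":-0.0268,"z":0,"ax":0,"ay":0,"az":0},{"fingers":1,"x":-0.026,"y":-0.0268,"z":0,"ax":0,"ay":0,"az":0},{"fingers":1,"x":-0.026,"y":-0.0268,"z":0,"ax":0,"ay":0,"az":0}]' --grip_force 50

```text
clock: 0.98
tcp_pos: [0.4001, 0.3369, 0.2272]
orientation: [-0.411, -3.114, 0.0]
contact_force: [0.5, -0.1, 0.1]
grip_width: 0.0853
gripper_force: 0.0
```

>>> arm_command --rows '[{"fingers":1,"x":-0.026,"y":-0.0268,"z":0,"ax":0,"ay":0,"az":0},{"fingers":1,"x":0,"y":0,"z":0,"ax":0,"ay":0,"az":0},{"fingers":1,"x":0,"y":0,"z":0,"ax":0,"ay":0,"az":0}]'

```text
clock: 1.23
tcp_pos: [0.419, 0.3036, 0.2273]
orientation: [0.419, 3.113, -0.001]
contact_force: [-0.6, -0.0, -0.3]
grip_width: 0.0854
gripper_force: 0.0
```

```bash
cat > balls.py <<'E'
from h import *
pr()
f=grab('wrist','w1');P=cloud(f)
m=((P[...,2]>.124)&(P[...,2]<.155)&(P[...,0]>.35)&(P[...,0]<.65)&(P[...,1]>.2)&(P[...,1]<.4)).astype(np.uint8)
k,l,st,ce=cv2.connectedComponentsWithStats(m)
for i in range(1,k):
    if st[i,4]>20:
        p=P[l==i]; s=np.linalg.lstsq(np.c_[2*p,np.ones(len(p))],(p**2).sum(1),rcond=None)[0]; print(st[i,4],p.mean(0).round(4),'sphere',s[:3].round(4),np.sqrt(s[3]+s[:3]@s[:3]).round(4))
togo([.418,.3065,.136])
E
python3 balls.py
```

```text
t 1.23 tcp [0.419  0.3036 0.2273] q [-0.862  0.217  0.133  1.936 -0.033  0.991  0.589] F [-0.55 -0.01 -0.29] w 0.0854 gf 0.0
azx 164.66 azy 74.66 toolz [ 0. -0. -1.]
719 [0.4163 0.3067 0.1392] sphere [0.4183 0.3063 0.1317] 0.0116
632 [0.4943 0.2866 0.1383] sphere [0.4981 0.2857 0.1317] 0.0116
togo [0.0002 0.0008 0.0913]
```

>>> arm_command --rows '[{"fingers":1,"x":0,"y":0.0005,"z":0.03,"ax":0,"ay":0,"az":0},{"fingers":1,"x":0,"y":0,"z":0.03,"ax":0,"ay":0,"az":0},{"fingers":1,"x":0,"y":0,"z":0.02,"ax":0,"ay":0,"az":0},{"fingers":1,"x":0,"y":0,"z":0.011,"ax":0,"ay":0,"az":0},{"fingers":-1,"x":0,"y":0,"z":0,"ax":0,"ay":0,"az":0},{"fingers":-1,"x":0,"y":0,"z":0,"ax":0,"ay":0,"az":0},{"fingers":-1,"x":0,"y":0,"z":0,"ax":0,"ay":0,"az":0},{"fingers":-1,"x":0,"y":0,"z":0,"ax":0,"ay":0,"az":0},{"fingers":-1,"x":0,"y":0,"z":0,"ax":0,"ay":0,"az":0},{"fingers":-1,"x":0,"y":0,"z":0,"ax":0,"ay":0,"az":0}]' --grip_force 50

```text
clock: 2.12
tcp_pos: [0.4184, 0.307, 0.1372]
orientation: [0.411, 3.114, 0.002]
contact_force: [-1.1, -1.6, 8.5]
grip_width: 0.0124
gripper_force: 13.1
```

```bash
python3 -c "
from h import *
pr()"
```

```text
t 2.12 tcp [0.4184 0.307  0.1372] q [-0.852  0.333  0.119  2.02  -0.055  0.79   0.608] F [-1.08 -1.57  8.5 ] w 0.0124 gf 13.1
azx 164.96 azy 74.96 toolz [ 0.001  0.001 -1.   ]
```

```bash
python3 - <<'E'
from h import *
pr()
grab('side','s2');grab('wrist','w2')
A=cv2.imread('pics/s2.png')[110:200,150:270];B=cv2.imread('pics/w2.png')
cv2.imwrite('pics/v2.png',np.hstack([cv2.resize(A,(400,300),interpolation=cv2.INTER_CUBIC),cv2.resize(B,(400,300))]))
E
```

```text
t 2.12 tcp [0.4184 0.307  0.1372] q [-0.852  0.333  0.119  2.02  -0.055  0.79   0.608] F [-1.08 -1.57  8.5 ] w 0.0124 gf 13.1
azx 164.96 azy 74.96 toolz [ 0.001  0.001 -1.   ]
```

View pics/v2.png

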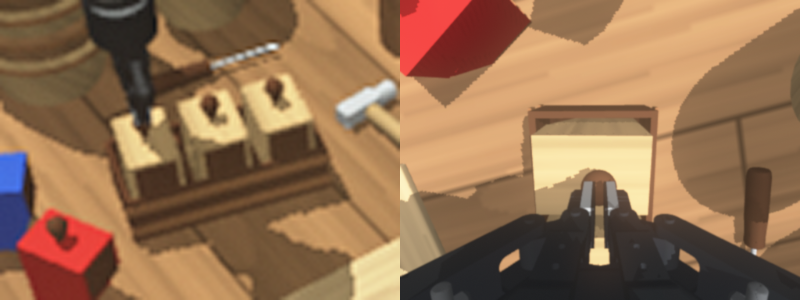

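>>> arm_command --rows '[{"fingers":0.2,"x":0,"y":0,"z":0,"ax":0,"ay":0,"az":0},{"fingers":0.2,"x":0,"y":0,"z":0,"ax":0,"ay":0,"az":0},{"fingers":0.2,"x":0,"y":0,"z":0,"ax":0,"ay":0,"az":0},{"fingers":0.2,"x":0,"y":0,"z":0.003,"ax":0,"ay":0,"az":0},{"fingers":0.2,"x":0,"y":0,"z":0.003,"ax":0,"ay":0,"az":0},{"fingers":0.2,"x":0,"y":0,"z":0,"ax":0,"ay":0,"az":0}]'

```text
clock: 2.72
tcp_pos: [0.4174, 0.3059, 0.1295]
orientation: [-0.411, -3.114, 0.002]
contact_force: [0.0, -0.4, -0.5]
grip_width: 0.0514
gripper_force: 0.0
```

```bash
python3 - <<'E'
from h import *
pr()
f=grab('wrist','w3');P=cloud(f)
B=cv2.imread('pics/w3.png')
for v in range(200,384,12): print(v,[tuple(P[v,u].round(3)) for u in (225,240,256,272)])
cv2.imwrite('pics/v3.png',cv2.resize(B[190:384,130:390],(780,582),interpolation=cv2.INTER_CUBIC))
E
```

```text
t 2.72 tcp [0.4174 0.3059 0.1295] q [-0.85   0.344  0.118  2.026 -0.057  0.776  0.609] F [ 0.01 -0.42 -0.47] w 0.0514 gf 0.0
azx 164.95 azy 74.95 toolz [-0.001 -0.001 -1.   ]
200 [(np.float64(0.396), np.float64(0.295), np.float64(0.111)), (np.float64(0.398), np.float64(0.302), np.float64(0.111)), (np.float64(0.4), np.float64(0.311), np.float64(0.111)), (np.float64(0.402), np.float64(0.319), np.float64(0.112))]
212 [(np.float64(0.402), np.float64(0.293), np.float64(0.112)), (np.float64(0.404), np.float64(0.301), np.float64(0.112)), (np.float64(0.406), np.float64(0.309), np.float64(0.112)), (np.float64(0.409), np.float64(0.317), np.float64(0.111))]
224 [(np.float64(0.408), np.float64(0.291), np.float64(0.112)), (np.float64(0.411), np.float64(0.299), np.float64(0.111)), (np.float64(0.407), np.float64(0.309), np.float64(0.128)), (np.float64(0.416), np.float64(0.316), np.float64(0.11))]
236 [(np.float64(0.415), np.float64(0.289), np.float64(0.112)), (np.float64(0.41), np.float64(0.3), np.float64(0.132)), (np.float64(0.409), np.float64(0.308), np.float64(0.138)), (np.float64(0.412), np.flo
[... 2217 characters left out ...]
), np.float64(0.301), np.float64(0.214)), (np.float64(0.407), np.float64(0.305), np.float64(0.214)), (np.float64(0.408), np.float64(0.308), np.float64(0.214)), (np.float64(0.408), np.float64(0.312), np.float64(0.215))]
368 [(np.float64(0.406), np.float64(0.302), np.float64(0.218)), (np.float64(0.407), np.float64(0.305), np.float64(0.218)), (np.float64(0.407), np.float64(0.309), np.float64(0.219)), (np.float64(0.409), np.float64(0.312), np.float64(0.217))]
380 [(np.float64(0.406), np.float64(0.302), np.float64(0.222)), (np.float64(0.407), np.float64(0.305), np.float64(0.221)), (np.float64(0.408), np.float64(0.308), np.float64(0.221)), (np.float64(0.409), np.float64(0.312), np.float64(0.221))]
```

View pics/v3.png

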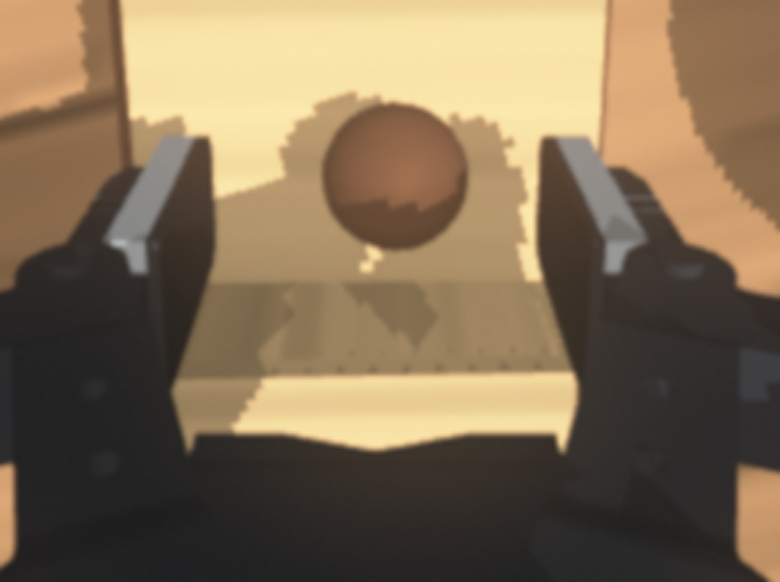

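The ball is still at (.418,.306), centred between the open pads at crop (395,175). I'll check the fingertip height from depth.

```bash
python3 - <<'E'
from h import *
P=cloud(load('w3'))
for (u0,v0,u1,v1) in [(165,236,200,275),(310,236,345,275)]:
    p=P[v0:v1,u0:u1].reshape(-1,3); d=(p-np.array([.4174,.3059,.1295])); 
    ay=np.array([np.cos(np.radians(74.95)),np.sin(np.radians(74.95)),0]);ax=np.array([np.cos(np.radians(164.95)),np.sin(np.radians(164.95)),0])
    q=np.c_[d@ax,d@ay,-d[:,2]]; q=q[(abs(q[:,1])<.06)&(abs(q[:,0])<.03)&(q[:,2]<.016)]
    print(len(q),np.percentile(q,[1,25,50,75,99],axis=0).round(3))
E
```

```text
1205 [[-0.006 -0.039 -0.048]
 [ 0.006 -0.031 -0.037]
 [ 0.01  -0.028 -0.027]
 [ 0.01  -0.026 -0.02 ]
 [ 0.011 -0.026 -0.01 ]]
1201 [[-0.005  0.025 -0.048]
 [ 0.006  0.025 -0.037]
 [ 0.01   0.027 -0.027]
 [ 0.01   0.03  -0.019]
 [ 0.011  0.037 -0.01 ]]
```

>>> arm_command --rows '[{"fingers":-1,"x":0,"y":0,"z":0,"ax":0,"ay":0,"az":0},{"fingers":-1,"x":0,"y":0,"z":0,"ax":0,"ay":0,"az":0},{"fingers":-1,"x":0,"y":0,"z":0,"ax":0,"ay":0,"az":0},{"fingers":-1,"x":0,"y":0,"z":0,"ax":0,"ay":0,"az":0}]'

```text
clock: 3.1
tcp_pos: [0.4181, 0.3068, 0.1305]
orientation: [0.411, 3.114, 0.001]
contact_force: [0.4, 0.4, 1.1]
grip_width: 0.0189
gripper_force: 48.3
```

```bash
python3 -c "
from h import *
pr()"
```

```text
t 3.1 tcp [0.4181 0.3068 0.1305] q [-0.851  0.343  0.118  2.025 -0.057  0.776  0.609] F [0.4  0.38 1.13] w 0.0189 gf 48.3
azx 164.96 azy 74.96 toolz [ 0.  0. -1.]
```

Pads pinch the ball's upper part: the tips show about 10 mm above the TCP at this width. I'll open and go lower in steps.

>>> arm_command --rows '[{"fingers":0.0,"x":0,"y":0,"z":0,"ax":0,"ay":0,"az":0},{"fingers":0.0,"x":0,"y":0,"z":0,"ax":0,"ay":0,"az":0},{"fingers":0.0,"x":0,"y":0,"z":0.005,"ax":0,"ay":0,"az":0},{"fingers":0.0,"x":0,"y":0,"z":0.005,"ax":0,"ay":0,"az":0},{"fingers":-1,"x":0,"y":0,"z":0,"ax":0,"ay":0,"az":0},{"fingers":-1,"x":0,"y":0,"z":0,"ax":0,"ay":0,"az":0},{"fingers":-1,"x":0,"y":0,"z":0,"ax":0,"ay":0,"az":0},{"fingers":-1,"x":0,"y":0,"z":0,"ax":0,"ay":0,"az":0}]'

```text
clock: 3.77
tcp_pos: [0.4178, 0.3064, 0.1201]
orientation: [-0.411, -3.114, 0.001]
contact_force: [-0.2, 0.8, -0.9]
grip_width: 0.0209
gripper_force: 48.9
```

```bash
python3 - <<'E'
from h import *
pr()
f=grab('wrist','w4');P=cloud(f)
d=(P-r.get_obs()['tcp_pos']); 
ay=np.array([np.cos(np.radians(74.95)),np.sin(np.radians(74.95)),0]);ax=np.array([np.cos(np.radians(164.95)),np.sin(np.radians(164.95)),0])
q=np.stack([d@ax,d@ay,-d[...,2]],-1)
for v in range(226,290,4): print(v,[q[v,u].round(3).tolist() for u in (232,236,240,256,272,276)])
E
```

```text
t 3.77 tcp [0.4178 0.3064 0.1201] q [-0.849  0.359  0.116  2.032 -0.059  0.754  0.612] F [-0.17  0.78 -0.89] w 0.0209 gf 48.9
azx 164.96 azy 74.96 toolz [-0. -0. -1.]
226 [[0.007, -0.012, 0.008], [0.007, -0.01, 0.007], [0.007, -0.008, 0.008], [0.007, 0.0, 0.008], [0.007, 0.008, 0.008], [0.007, 0.01, 0.007]]
230 [[0.005, -0.012, 0.009], [0.005, -0.01, 0.008], [0.005, -0.008, 0.008], [0.005, 0.0, 0.008], [0.005, 0.008, 0.008], [0.005, 0.01, 0.008]]
234 [[0.009, -0.011, -0.008], [0.002, -0.01, 0.009], [0.003, -0.008, 0.008], [0.011, -0.0, -0.014], [0.003, 0.008, 0.008], [0.002, 0.01, 0.009]]
238 [[0.008, -0.011, -0.01], [0.001, -0.01, 0.008], [0.009, -0.007, -0.014], [0.01, -0.0, -0.016], [0.008, 0.007, -0.009], [0.001, 0.01, 0.008]]
242 [[0.006, -0.011, -0.009], [0.008, -0.009, -0.014], [0.008, -0.007, -0.015], [0.009, -0.0, -0.018], [0.008, 0.007, -0.014], [-0.001, 0.01, 0.007]]
246 [[0.005, -0.011, -0.013], [0.007, -0.009, -0.016], [0.007, -0.007, -0.017], [0.008, -0.0, -0.019], [0.007, 0.007, -0.017], [0.006, 0.009, -0.014]]
250 [[0.005, -0.011, -0.016], [0.006, -0.009, -0.018], [0.
[... 747 characters left out ...]
, -0.007, -0.022], [-0.001, -0.0, -0.023], [-0.002, 0.007, -0.021], [-0.004, 0.009, -0.018]]
274 [[-0.009, -0.011, -0.012], [-0.005, -0.009, -0.019], [-0.004, -0.007, -0.021], [-0.003, -0.0, -0.024], [-0.005, 0.007, -0.02], [-0.02, 0.011, 0.008]]
278 [[-0.01, -0.011, -0.014], [-0.023, -0.011, 0.009], [-0.007, -0.007, -0.02], [-0.005, -0.0, -0.023], [-0.022, 0.009, 0.008], [-0.023, 0.011, 0.008]]
282 [[-0.025, -0.013, 0.008], [-0.025, -0.011, 0.008], [-0.025, -0.009, 0.008], [-0.008, -0.0, -0.021], [-0.025, 0.009, 0.007], [-0.025, 0.011, 0.009]]
286 [[-0.027, -0.013, 0.007], [-0.028, -0.011, 0.008], [-0.028, -0.009, 0.009], [-0.027, 0.0, 0.008], [-0.027, 0.009, 0.008], [-0.027, 0.011, 0.008]]
```

Gripped near the equator. Lift and weigh.

>>> arm_command --rows '[{"fingers":-1,"x":0,"y":0,"z":-0.008,"ax":0,"ay":0,"az":0},{"fingers":-1,"x":0,"y":0,"z":-0.01,"ax":0,"ay":0,"az":0},{"fingers":-1,"x":0,"y":0,"z":-0.008,"ax":0,"ay":0,"az":0},{"fingers":-1,"x":0,"y":0,"z":0,"ax":0,"ay":0,"az":0},{"fingers":-1,"x":0,"y":0,"z":0,"ax":0,"ay":0,"az":0}]'

```text
clock: 4.23
tcp_pos: [0.4185, 0.3071, 0.1474]
orientation: [0.411, 3.113, 0.003]
contact_force: [0.2, 0.4, -2.2]
grip_width: 0.0207
gripper_force: 49.1
```

>>> arm_command --rows '[{"fingers":-1,"x":0,"y":0,"z":0,"ax":0,"ay":0,"az":0}]'

```text
clock: 4.32
tcp_pos: [0.4179, 0.3066, 0.1465]
orientation: [0.411, 3.114, 0.001]
contact_force: [0.2, 0.1, -2.1]
grip_width: 0.0211
gripper_force: 49.1
```

>>> arm_command --rows '[{"fingers":-1,"x":0,"y":0,"z":0,"ax":0,"ay":0,"az":0}]'

```text
clock: 4.4
tcp_pos: [0.4177, 0.3064, 0.1461]
orientation: [-0.411, -3.114, 0.001]
contact_force: [-0.4, -1.1, -3.0]
grip_width: 0.0206
gripper_force: 49.1
```

>>> arm_command --rows '[{"fingers":-1,"x":0,"y":0,"z":0,"ax":0,"ay":0,"az":0}]'

```text
clock: 4.48
tcp_pos: [0.4177, 0.3064, 0.1459]
orientation: [-0.411, -3.114, 0.001]
contact_force: [1.2, 0.4, -2.7]
grip_width: 0.0212
gripper_force: 49.1
```

```bash
python3 balls.py
```

```text
t 4.48 tcp [0.4177 0.3064 0.1459] q [-0.854  0.321  0.121  2.013 -0.052  0.812  0.606] F [ 1.24  0.44 -2.73] w 0.0212 gf 49.1
azx 164.96 azy 74.96 toolz [-0.001 -0.    -1.   ]
11985 [0.4027 0.3029 0.1373] sphere [0.4156 0.3015 0.1121] 0.0412
573 [0.444  0.2985 0.1379] sphere [0.4401 0.2993 0.1468] 0.0129
togo [-0.0002  0.0002  0.01  ]
```

About 2.4 N, so probably empty. Set it down, then take the next ball.

>>> arm_command --rows '[{"fingers":-1,"x":0,"y":0,"z":0.013,"ax":0,"ay":0,"az":0},{"fingers":-1,"x":0,"y":0,"z":0.01,"ax":0,"ay":0,"az":0},{"fingers":-1,"x":0,"y":0,"z":0.003,"ax":0,"ay":0,"az":0},{"fingers":-1,"x":0,"y":0,"z":0,"ax":0,"ay":0,"az":0},{"fingers":0,"x":0,"y":0,"z":0,"ax":0,"ay":0,"az":0},{"fingers":0,"x":0,"y":0,"z":0,"ax":0,"ay":0,"az":0},{"fingers":0,"x":0,"y":0,"z":0,"ax":0,"ay":0,"az":0},{"fingers":0,"x":0,"y":0,"z":-0.02,"ax":0,"ay":0,"az":0},{"fingers":0,"x":0,"y":0,"z":-0.025,"ax":0,"ay":0,"az":0}]'

```text
clock: 5.28
tcp_pos: [0.4167, 0.3055, 0.1643]
orientation: [-0.411, -3.112, 0.005]
contact_force: [-0.3, 0.1, -0.5]
grip_width: 0.0427
gripper_force: 0.0
```

>>> arm_command --rows '[{"fingers":0,"x":-0.02,"y":0,"z":0,"ax":0,"ay":0,"az":0},{"fingers":0,"x":-0.032,"y":0,"z":0,"ax":0,"ay":0,"az":0},{"fingers":0,"x":-0.03,"y":0,"z":0,"ax":0,"ay":0,"az":0},{"fingers":0,"x":0,"y":0,"z":0,"ax":0,"ay":0,"az":0}]'

```text
clock: 5.62
tcp_pos: [0.503, 0.2825, 0.1662]
orientation: [0.42, 3.108, 0.001]
contact_force: [1.5, -0.6, 0.1]
grip_width: 0.0427
gripper_force: 0.0
```

>>> arm_command --rows '[{"fingers":0,"x":0,"y":0,"z":0.02,"ax":0,"ay":0,"az":0},{"fingers":0,"x":0,"y":0,"z":0.02,"ax":0,"ay":0,"az":0},{"fingers":0,"x":0,"y":0,"z":0.005,"ax":0,"ay":0,"az":0},{"fingers":-1,"x":0,"y":0,"z":0,"ax":0,"ay":0,"az":0},{"fingers":-1,"x":0,"y":0,"z":0,"ax":0,"ay":0,"az":0},{"fingers":-1,"x":0,"y":0,"z":0,"ax":0,"ay":0,"az":0},{"fingers":-1,"x":0,"y":0,"z":0,"ax":0,"ay":0,"az":0}]'

```text
clock: 6.2
tcp_pos: [0.4972, 0.2854, 0.1209]
orientation: [0.411, 3.114, 0.001]
contact_force: [1.1, -0.1, -3.6]
grip_width: 0.0207
gripper_force: 49.0
```

```bash
python3 -c "
from h import *
pr()"
```

```text
t 6.2 tcp [0.4972 0.2854 0.1209] q [-0.742  0.437  0.143  1.907 -0.084  0.803  0.754] F [ 1.05 -0.06 -3.58] w 0.0207 gf 49.0
azx 164.96 azy 74.96 toolz [ 0.  0. -1.]
```

>>> arm_command --rows '[{"fingers":-1,"x":0,"y":0,"z":-0.008,"ax":0,"ay":0,"az":0},{"fingers":-1,"x":0,"y":0,"z":-0.01,"ax":0,"ay":0,"az":0},{"fingers":-1,"x":0,"y":0,"z":-0.008,"ax":0,"ay":0,"az":0},{"fingers":-1,"x":0,"y":0,"z":0,"ax":0,"ay":0,"az":0},{"fingers":-1,"x":0,"y":0,"z":0,"ax":0,"ay":0,"az":0},{"fingers":-1,"x":0,"y":0,"z":0,"ax":0,"ay":0,"az":0}]'

```text
clock: 6.7
tcp_pos: [0.4971, 0.2853, 0.1465]
orientation: [0.411, 3.114, 0.0]
contact_force: [0.5, 0.2, -4.2]
grip_width: 0.0209
gripper_force: 49.3
```

>>> arm_command --rows '[{"fingers":-1,"x":0,"y":0,"z":0,"ax":0,"ay":0,"az":0}]'

```text
clock: 6.78
tcp_pos: [0.4968, 0.2851, 0.1459]
orientation: [-0.411, -3.114, 0.001]
contact_force: [-0.5, -0.4, -4.4]
grip_width: 0.0203
gripper_force: 49.3
```

>>> arm_command --rows '[{"fingers":-1,"x":0,"y":0,"z":0,"ax":0,"ay":0,"az":0}]'

```text
clock: 6.87
tcp_pos: [0.4968, 0.2851, 0.1459]
orientation: [-0.411, -3.114, 0.001]
contact_force: [0.9, -0.1, -3.9]
grip_width: 0.0207
gripper_force: 49.3
```

>>> arm_command --rows '[{"fingers":-1,"x":0,"y":0,"z":0,"ax":0,"ay":0,"az":0}]'

```text
clock: 6.95
tcp_pos: [0.4969, 0.2851, 0.1459]
orientation: [-0.411, -3.114, 0.001]
contact_force: [-0.3, 0.4, -4.4]
grip_width: 0.0205
gripper_force: 49.3
```

```bash
python3 -c "
from h import *
o,M=pr();print(o['tau'],o['moment'])"
```

```text
t 6.95 tcp [0.4969 0.2851 0.1459] q [-0.747  0.404  0.148  1.889 -0.077  0.855  0.749] F [-0.33  0.4  -4.39] w 0.0205 gf 49.3
azx 164.96 azy 74.96 toolz [-0.001 -0.    -1.   ]
[-9.43169201e-03 -5.23030829e+01  2.97362231e+00 -2.51153576e+01
  6.81596241e-03  4.85334851e-03  5.94915468e-05] [ 0.03615194 -0.01417163  0.00094927]
```

Middle caddy is 4.2 N against 2.5 N, so it is loaded. Lift it clear, then fit arm kinematics to plan the tip.

>>> arm_command --rows '[{"fingers":-1,"x":0,"y":0,"z":-0.015,"ax":0,"ay":0,"az":0},{"fingers":-1,"x":0,"y":0,"z":-0.02,"ax":0,"ay":0,"az":0},{"fingers":-1,"x":0,"y":0,"z":-0.02,"ax":0,"ay":0,"az":0},{"fingers":-1,"x":0,"y":0,"z":-0.02,"ax":0,"ay":0,"az":0},{"fingers":-1,"x":0,"y":0,"z":-0.02,"ax":0,"ay":0,"az":0},{"fingers":-1,"x":0,"y":0,"z":0,"ax":0,"ay":0,"az":0},{"fingers":-1,"x":0,"y":0,"z":0,"ax":0,"ay":0,"az":0}]'

```text
clock: 7.53
tcp_pos: [0.4976, 0.2855, 0.2416]
orientation: [0.411, 3.113, 0.002]
contact_force: [1.0, -0.2, -5.1]
grip_width: 0.0209
gripper_force: 49.5
```

```bash
cat > kin.py <<'E'
from h import *
from scipy.optimize import least_squares
def T(a,al,d,th):
    c,s,ca,sa=np.cos(th),np.sin(th),np.cos(al),np.sin(al)
    return np.array([[c,-s,0,a],[s*ca,c*ca,-sa,-d*sa],[s*sa,c*sa,ca,d*ca],[0,0,0,1]])
h=np.pi/2
def fk(q,p):
    d1,d3,a4,d5,a5,a7,d7,yb,yt,off=p
    L=[(0,0,d1,q[0]+yb),(0,-h,0,q[1]),(0,h,d3,q[2]),(a4,h,0,q[3]),(a5,h,d5,q[4]),(0,h,0,q[5]),(a7,-h,d7,q[6]+yt)]
    M=np.eye(4)
    for l in L: M=M@T(*l)
    return M
LIM=np.array([[-2.96,2.96],[-.34,2.1],[-1.41,1.46],[.24,2.44],[-1.37,4.51],[.17,1.92],[-2.96,2.96]])
def data(): return [tuple(map(np.array,json.loads(l))) for l in open('log.jsonl')]
def res(p,D):
    o=[]
    for q,x,rv in D:
        M=fk(q,p); o+=list((M[:3,3]-x)*10); o+=list((M[:3,:3]-R.from_rotvec(rv).as_matrix()).ravel())
    return np.array(o)
def fit():
    D=data();best=None
    for yt in (0,h,-h,np.pi):
        s=least_squares(lambda p:np.r_[res(p,D),(p[:7]-p0[:7])*.002],np.r_[p0[:7],2.56,yt,0])
        if best is None or s.cost<best.cost: best=s
    return best
p0=np.array([.267,.293,.0525,.3425,.0775,.076,.25])
if __name__=='__main__':
    pr(); b=fit(); print(b.cost,b.x.round(4)); e=res(b.x,data()).reshape(-1,12); print(abs(e).max(0).round(4)); np.save('p.npy',b.x)
E
python3 kin.py
```

```text
t 7.53 tcp [0.4976 0.2855 0.2416] q [-0.762  0.296  0.164  1.798 -0.055  1.05   0.73 ] F [ 0.99 -0.18 -5.1 ] w 0.0209 gf 49.5
azx 164.96 azy 74.96 toolz [ 0.002  0.001 -1.   ]
27.951781134241592 [  6.6885 -12.2282   4.7535   0.2427  13.5557  -4.562    5.3632   1.652
   3.7343   0.    ]
[2.4507 4.8415 1.0356 0.1017 0.2042 0.5008 0.1684 0.2923 0.6205 0.3029
 0.7376 0.3958]
```

```bash
cat > kin.py <<'E'
from h import *
import itertools
from scipy.optimize import least_squares
def rot(ax,q): return R.from_rotvec(np.array(ax)*q).as_matrix()
Z=[0,0,1];Y=[0,1,0]
def fk(q,p,s):
    # s: signs of the 7 axes; offsets along the chain
    a=[(0,0,p[0]),(p[4],p[5],p[1]),(p[6],p[7],p[2]),(p[8],p[9],p[3])]
    M=rot(Z,p[10]);x=np.zeros(3)
    for i in range(4):
        M=M@rot(Z,s[2*i]*q[2*i]); x=x+M@np.array(a[i])
        if i<3: M=M@rot(Y,s[2*i+1]*q[2*i+1])
    return x,M@rot(Z,p[11])
LIM=np.array([[-2.96,2.96],[-.34,2.1],[-1.41,1.46],[.24,2.44],[-1.37,4.51],[.17,1.92],[-2.96,2.96]])
def data(): return [tuple(map(np.array,json.loads(l))) for l in open('log.jsonl')]
def res(p,D,s):
    o=[]
    for q,x,rv in D:
        y,M=fk(q,p,s); o+=list((y-x)*10); o+=list((M-R.from_rotvec(rv).as_matrix()).ravel())
    return np.array(o)
p0=np.array([.3,.4,.4,.3]+[0]*6)
def fit(reg=1e-3):
    D=data();out=[]
    for s3,s5,s7 in itertools.product((1,-1),repeat=3):
        s=(-1,1,s3,1,s5,1,s7)
        for yb in (0,):
          for yt in (0,1.57,3.14,-1.57):
            b=least_squares(lambda p:np.r_[res(p,D,s),(p[:10]-p0)*reg],np.r_[p0,yb,yt]); out.append((b.cost,s,b.x))
    out.sort(key=lambda t:t[0]); return out
if __name__=='__main__':
    pr(); o=fit()
    for c,s,x in o[:4]: print(round(c,6),s,x.round(4),abs(res(x,data(),s).reshape(-1,12)).max(0)[:4].round(4))
    np.save('p.npy',o[0][2]);np.save('s.npy',o[0][1])
E
python3 kin.py
```

```text
t 7.53 tcp [0.4976 0.2855 0.2416] q [-0.762  0.296  0.164  1.798 -0.055  1.05   0.73 ] F [ 0.99 -0.18 -5.1 ] w 0.0209 gf 49.5
azx 164.96 azy 74.96 toolz [ 0.002  0.001 -1.   ]
1.6e-05 (-1, 1, -1, 1, -1, 1, -1) [ 2.8050e-01  5.4350e-01  4.7400e-01  3.2420e-01  1.3000e-03 -3.5500e-02
  8.0000e-04 -1.9700e-02  1.6000e-03 -6.2000e-03 -1.7000e-03  1.5691e+00] [0.0009 0.0011 0.0025 0.    ]
1.6e-05 (-1, 1, -1, 1, -1, 1, -1) [ 2.8050e-01  5.4350e-01  4.7400e-01  3.2420e-01  1.3000e-03 -3.5500e-02
  8.0000e-04 -1.9700e-02  1.6000e-03 -6.2000e-03 -1.7000e-03  1.5691e+00] [0.0009 0.0011 0.0025 0.    ]
1.6e-05 (-1, 1, -1, 1, -1, 1, -1) [ 2.8050e-01  5.4350e-01  4.7400e-01  3.2420e-01  1.3000e-03 -3.5500e-02
  8.0000e-04 -1.9700e-02  1.6000e-03 -6.2000e-03 -1.7000e-03  1.5691e+00] [0.0009 0.0011 0.0025 0.    ]
1.6e-05 (-1, 1, -1, 1, -1, 1, -1) [ 2.8050e-01  5.4350e-01  4.7400e-01  3.2420e-01  1.3000e-03 -3.5500e-02
  8.0000e-04 -1.9700e-02  1.6000e-03 -6.2000e-03 -1.7000e-03  1.5691e+00] [0.0009 0.0011 0.0025 0.    ]
```

```bash
cat > plan.py <<'E'
from kin import *
p=np.load('p.npy');s=tuple(np.load('s.npy'))
MID=LIM.mean(1);HALF=(LIM[:,1]-LIM[:,0])/2
def ik(x,M,q0,w=.02):
    f=lambda q:np.r_[(fk(q,p,s)[0]-x)*10,(R.from_matrix(fk(q,p,s)[1].T@M)).as_rotvec(),(q-q0)*w]
    b=least_squares(f,np.clip(q0,LIM[:,0]+.021,LIM[:,1]-.021),bounds=(LIM[:,0]+.02,LIM[:,1]-.02))
    e=f(b.x); return b.x,np.abs(e[:3]).max()/10,np.abs(e[3:6]).max()
def pose(G,phi,tilt,flip=1):
    """G grasp point; mouth azimuth phi(deg); tool z tilted by tilt deg from down towards the mouth direction; tool y = closing across the sides"""
    a=np.radians(phi);t=np.radians(tilt);m=np.array([np.cos(a),np.sin(a),0])
    z=np.cos(t)*np.array([0,0,-1])+np.sin(t)*m; y=flip*np.cross([0,0,1],m); x=np.cross(y,z)
    return np.array(G)+.027*z,np.c_[x,y,z]
E
cat > search.py <<'E'
from plan import *
q0=np.array(r.get_obs()['joints'])
B=np.array([.516,.009]);Tr=np.array([.5,-.307])
rows=[]
for phi in range(-180,180,30):
  for t in (15,35,55):
    for flip in (1,-1):
      m=np.array([np.cos(np.radians(phi)),np.sin(np.radians(phi))])
      seq=[pose([*(B+.008*m),.1],phi,t,flip),pose([*(B+.008*m),.25],phi,t,flip),pose([*Tr,.25],phi,t,flip)]
      seq+=[pose([*Tr,.25-.08*k/6],phi,t-95*k/6,flip) for k in range(1,7)]
      q=q0.copy();E=0;marg=9
      for i,(x,M) in enumerate(seq):
        q,e1,e2=ik(x,M,q,.003); E=max(E,e1*10,e2); marg=min(marg,(np.minimum(q-LIM[:,0],LIM[:,1]-q)).min())
        if E>.05: break
      rows.append((E>.05,-marg,phi,t,flip,i,round(E,3),q.round(2)))
rows.sort(key=lambda a:a[:2])
for a in rows[:14]: print(a[1:])
E
time python3 search.py
```

```text
(np.float64(-0.43249121558456505), -120, 55, 1, 8, np.float64(0.0), array([ 0.5 ,  0.6 ,  0.38,  1.78, -0.93,  1.27,  0.83]))
(np.float64(-0.3393352026165122), 60, 15, -1, 8, np.float64(0.0), array([-0.66,  1.35,  1.09,  1.77,  0.23,  1.06, -0.49]))
(np.float64(-0.2864434617502476), 30, 15, -1, 8, np.float64(0.0), array([-0.37,  1.34,  1.  ,  1.43,  0.12,  1.62, -0.53]))
(np.float64(-0.2630386452319897), -120, 35, 1, 8, np.float64(0.0), array([ 0.66,  0.74,  0.32,  1.73, -1.11,  1.53,  1.  ]))
(np.float64(-0.23141238271931464), -90, 55, 1, 8, np.float64(0.0), array([ 0.45,  0.72,  0.38,  1.57, -0.7 ,  1.51,  1.08]))
(np.float64(-0.176326027822134), 90, 15, -1, 8, np.float64(0.0), array([-0.91,  1.55,  1.26,  2.12,  0.09,  0.35, -0.31]))
(np.float64(-0.17472705310207867), 90, 35, -1, 8, np.float64(0.0), array([-0.82,  1.16,  1.21,  2.12,  0.05,  0.34, -0.05]))
(np.float64(-0.1384292054799352), -120, 15, 1, 8, np.float64(0.0), array([ 0.77,  0.89,  0.24,  1.69, -1.23,  1.78,  1.1 ]))
(np.float64(-0.12423563363202339), -150, 55, 1, 8, np.float64(0.0), array([ 0.43,  0.49,  0.45,  2.  , -1.21,  0.97,  0.64]))
(np.float64(-0.11127101828329788), -90, 35, 1, 8, np.float64(0.0), array([ 0.58,  0.87,  0.32,  1.45, -0.82,  1.81,  1.13]))
(np.float64(-0.10419454562698016), 90, 55, -1, 8, np.float64(0.0), array([-0.65,  0.8 ,  1.07,  2.07,  0.01,  0.45,  0.19]))
(np.float64(-0.0835900479313818), 60, 35, -1, 8, np.float64(0.0), array([-0.63,  1.16,  1.11,  1.8 ,  0.03,  0.96, -0.28]))
(np.float64(-0.04326559309810052), -60, 55, 1, 8, np.float64(0.0), array([ 0.61,  0.74, -0.02,  1.44, -0.27,  1.6 ,  1.19]))
(np.float64(-0.0269442138110203), 30, 15, 1, 8, np.float64(0.0), array([0.06, 0.99, 0.13, 1.46, 0.66, 1.89, 2.07]))
real	0m21.637s
user	0m22.070s
sys	0m0.088s
```

Mouth azimuth −105° with a grasp tilted about 50° over the back gives a comfortable joint margin, so no yaw is needed. Carrying it to the board centre.

>>> arm_command --rows '[{"fingers":-1,"x":-0.004,"y":-0.012,"z":0,"ax":0,"ay":0,"az":0},{"fingers":-1,"x":-0.008,"y":-0.024,"z":0,"ax":0,"ay":0,"az":0},{"fingers":-1,"x":-0.01,"y":-0.03,"z":0,"ax":0,"ay":0,"az":0},{"fingers":-1,"x":-0.011,"y":-0.034,"z":0,"ax":0,"ay":0,"az":0},{"fingers":-1,"x":-0.012,"y":-0.035,"z":0,"ax":0,"ay":0,"az":0},{"fingers":-1,"x":-0.012,"y":-0.035,"z":0,"ax":0,"ay":0,"az":0},{"fingers":-1,"x":-0.011,"y":-0.034,"z":0,"ax":0,"ay":0,"az":0},{"fingers":-1,"x":-0.01,"y":-0.03,"z":0,"ax":0,"ay":0,"az":0},{"fingers":-1,"x":-0.008,"y":-0.024,"z":0,"ax":0,"ay":0,"az":0},{"fingers":-1,"x":-0.004,"y":-0.012,"z":0,"ax":0,"ay":0,"az":0}]'

```text
clock: 8.37
tcp_pos: [0.5122, -0.0046, 0.2396]
orientation: [-0.42, -3.111, 0.005]
contact_force: [-0.5, -1.5, -3.2]
grip_width: 0.0205
gripper_force: 50.0
```

>>> arm_command --rows '[{"fingers":-1,"x":0,"y":0,"z":0,"ax":0,"ay":0,"az":0},{"fingers":-1,"x":0,"y":0,"z":0.02,"ax":0,"ay":0,"az":0},{"fingers":-1,"x":0,"y":0,"z":0.025,"ax":0,"ay":0,"az":0},{"fingers":-1,"x":0,"y":0,"z":0.025,"ax":0,"ay":0,"az":0},{"fingers":-1,"x":0,"y":0,"z":0.02,"ax":0,"ay":0,"az":0},{"fingers":-1,"x":0,"y":0,"z":0.01,"ax":0,"ay":0,"az":0},{"fingers":-1,"x":0,"y":0,"z":0,"ax":0,"ay":0,"az":0},{"fingers":-1,"x":0,"y":0,"z":0,"ax":0,"ay":0,"az":0}]'

```text
clock: 9.03
tcp_pos: [0.5135, 0.0012, 0.1409]
orientation: [-0.411, -3.113, 0.001]
contact_force: [0.6, -0.9, -3.8]
grip_width: 0.0209
gripper_force: 49.9
```

```bash
python3 - <<'E'
from h import *
pr()
f=grab('side','s5');P=cloud(f)
A=cv2.imread('pics/s5.png')[120:270,150:350]
cv2.imwrite('pics/v5.png',cv2.resize(A,(800,600),interpolation=cv2.INTER_CUBIC))
togo([.514,.001,.127])
E
```

```text
t 9.03 tcp [0.5135 0.0012 0.1409] q [-0.368  0.328  0.295  2.036 -0.131  0.796  1.313] F [ 0.61 -0.93 -3.82] w 0.0209 gf 49.9
azx 164.97 azy 74.97 toolz [-0.002 -0.    -1.   ]
togo [ 0.0003 -0.0003  0.0148]
```

View pics/v5.png

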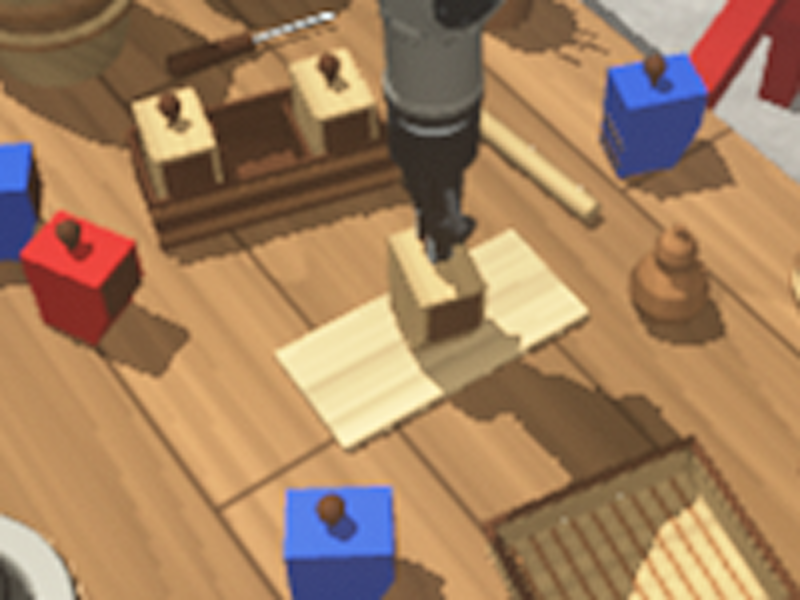

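The caddy hangs upright over the board middle, at crop (435,290), and the other two stand in the crate. Lower and release.

>>> arm_command --rows '[{"fingers":-1,"x":0,"y":0,"z":0.008,"ax":0,"ay":0,"az":0},{"fingers":-1,"x":0,"y":0,"z":0.0055,"ax":0,"ay":0,"az":0},{"fingers":-1,"x":0,"y":0,"z":0.001,"ax":0,"ay":0,"az":0},{"fingers":-1,"x":0,"y":0,"z":0,"ax":0,"ay":0,"az":0},{"fingers":0,"x":0,"y":0,"z":0,"ax":0,"ay":0,"az":0},{"fingers":0,"x":0,"y":0,"z":0,"ax":0,"ay":0,"az":0},{"fingers":0,"x":0,"y":0,"z":0,"ax":0,"ay":0,"az":0},{"fingers":0,"x":0,"y":0,"z":-0.02,"ax":0,"ay":0,"az":0},{"fingers":1,"x":0,"y":0,"z":-0.04,"ax":0,"ay":0,"az":0},{"fingers":1,"x":0,"y":0,"z":-0.04,"ax":0,"ay":0,"az":0}]'

```text
clock: 9.92
tcp_pos: [0.513, 0.0009, 0.2273]
orientation: [-0.411, -3.112, 0.002]
contact_force: [2.1, 0.6, -0.2]
grip_width: 0.0656
gripper_force: 0.0
```

```bash
python3 - <<'E'
from plan import *
pr()
f=grab('wrist','w6');P=cloud(f)
for z0,z1,n in((.129,.16,'ball'),(.113,.123,'roof')):
    m=((P[...,2]>z0)&(P[...,2]<z1)&(P[...,0]>.43)&(P[...,0]<.6)&(P[...,1]>-.08)&(P[...,1]<.09))
    q=P[m]; rc=cv2.minAreaRect((q[:,:2]*1000).astype(np.float32)); print(n,len(q),q.mean(0).round(4),np.round(rc[0],1),np.round(rc[1],1),rc[2])
    if n=='ball':
        s_=np.linalg.lstsq(np.c_[2*q,np.ones(len(q))],(q**2).sum(1),rcond=None)[0]; print(s_[:3].round(4))
E
```

```text
t 9.92 tcp [0.513  0.0009 0.2273] q [-0.4    0.213  0.322  1.954 -0.079  0.99   1.266] F [ 2.14  0.57 -0.23] w 0.0656 gf 0.0
azx 164.94 azy 74.94 toolz [-0.003 -0.001 -1.   ]
ball 756 [0.5134 0.0024 0.145 ] [514.9   2. ] [23.  22.7] 73.8201675415039
[0.5154 0.0019 0.1377]
roof 6766 [ 0.5123 -0.0031  0.1172] [514.4  -3.1] [86.1 62.6] 75.96379852294922
```

Caddy stands at ball (.515,.002,.138) with yaw 75°. I'll yaw the tool 90° and move it back over the caddy's back.

>>> arm_command --rows '[{"fingers":1,"x":0,"y":0,"z":-0.01,"ax":0,"ay":0,"az":7},{"fingers":1,"x":0,"y":0,"z":-0.01,"ax":0,"ay":0,"az":7},{"fingers":1,"x":0,"y":0,"z":-0.01,"ax":0,"ay":0,"az":7},{"fingers":1,"x":0,"y":0,"z":0,"ax":0,"ay":0,"az":7},{"fingers":1,"x":0,"y":0,"z":0,"ax":0,"ay":0,"az":7},{"fingers":1,"x":0,"y":0,"z":0,"ax":0,"ay":0,"az":7},{"fingers":1,"x":0,"y":0,"z":0,"ax":0,"ay":0,"az":7},{"fingers":1,"x":0,"y":0,"z":0,"ax":0,"ay":0,"az":7},{"fingers":1,"x":0,"y":0,"z":0,"ax":0,"ay":0,"az":7},{"fingers":1,"x":0,"y":0,"z":0,"ax":0,"ay":0,"az":7}]'

```text
clock: 10.8
tcp_pos: [0.5142, 0.0011, 0.2572]
orientation: [2.13, 2.309, 0.001]
contact_force: [0.3, -0.3, 0.5]
grip_width: 0.0851
gripper_force: 0.0
```

>>> arm_command --rows '[{"fingers":1,"x":0,"y":0,"z":0,"ax":0,"ay":0,"az":7},{"fingers":1,"x":0,"y":0,"z":0,"ax":0,"ay":0,"az":7},{"fingers":1,"x":0,"y":0,"z":0,"ax":0,"ay":0,"az":6},{"fingers":1,"x":0.03,"y":0,"z":0,"ax":0,"ay":0,"az":0},{"fingers":1,"x":0.03,"y":0,"z":0,"ax":0,"ay":-7,"az":0},{"fingers":1,"x":0,"y":0,"z":0,"ax":0,"ay":-7,"az":0},{"fingers":1,"x":0,"y":0,"z":0,"ax":0,"ay":-7,"az":0},{"fingers":1,"x":0,"y":0,"z":0,"ax":0,"ay":-7,"az":0},{"fingers":1,"x":0,"y":0,"z":0,"ax":0,"ay":-7,"az":0},{"fingers":1,"x":0,"y":0,"z":0,"ax":0,"ay":-7,"az":0}]'

```text
clock: 11.63
tcp_pos: [0.5305, 0.0604, 0.2579]
orientation: [2.047, 1.571, -0.787]
contact_force: [0.1, -0.2, 0.1]
grip_width: 0.0855
gripper_force: 0.0
```

>>> arm_command --rows '[{"fingers":1,"x":0,"y":0,"z":0,"ax":0,"ay":-7,"az":0},{"fingers":1,"x":0,"y":0,"z":0,"ax":0,"ay":-1,"az":0},{"fingers":1,"x":0,"y":0,"z":0,"ax":0,"ay":0,"az":0},{"fingers":1,"x":0,"y":0,"z":0,"ax":0,"ay":0,"az":0}]'

```text
clock: 11.97
tcp_pos: [0.5298, 0.0583, 0.2572]
orientation: [1.954, 1.496, -0.907]
contact_force: [0.3, -1.3, 0.8]
grip_width: 0.086
gripper_force: 0.0
```

```bash
python3 - <<'E'
from plan import *
o,M=pr()
b=fit(); np.save('p.npy',b[0][2]); print(b[0][0],b[0][2].round(3))
x,Mt=pose([.515,.0018,.100],-104.8,50,1)
print('rot err deg (tool)',np.degrees(R.from_matrix(M.T@Mt).as_rotvec()).round(2))
togo(x-.09*Mt[:,2],x)
E
```

```text
t 11.97 tcp [0.5298 0.0583 0.2572] q [-0.946  0.61   0.558  1.68   0.352  1.509 -0.774] F [ 0.34 -1.3   0.82] w 0.086 gf 0.0
azx 74.82 azy -15.12 toolz [-0.199 -0.738 -0.645]
0.0028703451924686147 [ 2.820e-01  5.290e-01  4.770e-01  3.050e-01  7.000e-03 -7.200e-02
  7.000e-03  9.000e-03 -1.000e-03 -3.000e-03  7.000e-03  1.577e+00]
rot err deg (tool) [-0.21 -0.14 -0.24]
togo [0.0827 0.0001 0.083 ]
togo [0.0825 0.0004 0.173 ]
```

>>> arm_command --rows '[{"fingers":1,"x":0.03,"y":0,"z":0,"ax":0,"ay":0,"az":0},{"fingers":1,"x":0.03,"y":0,"z":0.02,"ax":0,"ay":0,"az":0},{"fingers":1,"x":0.0225,"y":0,"z":0.03,"ax":0,"ay":0,"az":0},{"fingers":1,"x":0,"y":0,"z":0.03,"ax":0,"ay":0,"az":0},{"fingers":1,"x":0,"y":0,"z":0,"ax":0,"ay":0,"az":0},{"fingers":1,"x":0,"y":0,"z":0,"ax":0,"ay":0,"az":0}]'

```text
clock: 12.47
tcp_pos: [0.527, 0.048, 0.1436]
orientation: [1.957, 1.491, -0.91]
contact_force: [-0.1, 0.7, 1.0]
grip_width: 0.0853
gripper_force: 0.0
```

```bash
python3 - <<'E'
from plan import *
o,M=pr()
x,Mt=pose([.515,.0018,.100],-104.8,50,1)
togo(x)
f=grab('wrist','w7');P=cloud(f)
cv2.imwrite('pics/v7.png',cv2.imread('pics/w7.png'))
E
```

```text
t 12.47 tcp [0.527  0.048  0.1436] q [-0.908  0.751  0.518  1.75   0.309  1.32  -0.846] F [-0.08  0.72  1.04] w 0.0853 gf 0.0
azx 74.58 azy -15.36 toolz [-0.202 -0.738 -0.644]
togo [0.0026 0.0008 0.0916]
```

View pics/v7.png

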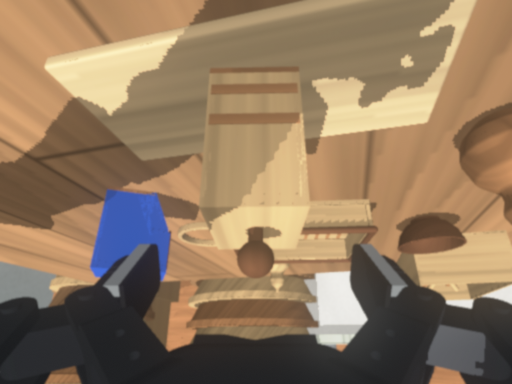

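The caddy is centred between the fingers, with the ball at (256,258). Advance and close on the sides.

>>> arm_command --rows '[{"fingers":1,"x":0.001,"y":0.0005,"z":0.025,"ax":0,"ay":0,"az":0},{"fingers":1,"x":0.0005,"y":0,"z":0.03,"ax":0,"ay":0,"az":0},{"fingers":1,"x":0,"y":0,"z":0.025,"ax":0,"ay":0,"az":0},{"fingers":1,"x":0,"y":0,"z":0.01,"ax":0,"ay":0,"az":0},{"fingers":1,"x":0,"y":0,"z":0,"ax":0,"ay":0,"az":0},{"fingers":-1,"x":0,"y":0,"z":0,"ax":0,"ay":0,"az":0},{"fingers":-1,"x":0,"y":0,"z":0,"ax":0,"ay":0,"az":0},{"fingers":-1,"x":0,"y":0,"z":0,"ax":0,"ay":0,"az":0},{"fingers":-1,"x":0,"y":0,"z":0,"ax":0,"ay":0,"az":0}]' --grip_force 70

```text
clock: 13.27
tcp_pos: [0.512, -0.0127, 0.0841]
orientation: [1.951, 1.498, -0.905]
contact_force: [0.4, 5.3, 7.0]
grip_width: 0.0616
gripper_force: 70.6
```

```bash
python3 - <<'E'
from plan import *
o,M=pr()
x,Mt=pose([.515,.0018,.100],-104.8,50,1)
togo(x)
q=o['joints'].copy();x0=o['tcp_pos']
print('fk err',(fk(q,p,s)[0]-x0).round(4))
# path check: lift, carry, tip
phi=-105;G0=x0-.027*M[:,2]
for name,G,t in [('lift',[G0[0],G0[1],.26],50)]+[(f'carry{k}',[G0[0]+(.5-G0[0])*k/3,G0[1]+(-.297-G0[1])*k/3,.26],50) for k in(1,2,3)]+[(f'tip{k}',[.5,-.297,.26-.08*k/6],50-95*k/6) for k in range(1,7)]:
    xx,MM=pose(G,phi,t,1); q,e1,e2=ik(xx,MM,q,.003); print(name,xx.round(3),q.round(2),round(e1,4),round(e2,4),'marg',np.minimum(q-LIM[:,0],LIM[:,1]-q).min().round(2))
E
```

```text
t 13.27 tcp [ 0.512  -0.0127  0.0841] q [-0.853  0.802  0.517  1.863  0.339  1.136 -0.867] F [0.37 5.33 7.03] w 0.0616 gf 70.6
azx 74.94 azy -14.91 toolz [-0.195 -0.739 -0.645]
togo [-0.0027 -0.0008  0.0055]
fk err [-0.0069  0.0003  0.0044]
lift [ 0.512 -0.013  0.243] [-0.9   0.58  0.6   1.79  0.4   1.4  -0.74] 0.0 0.0 marg 0.52
carry1 [ 0.506 -0.114  0.243] [-0.8   0.54  0.65  1.87  0.48  1.27 -0.67] 0.0 0.0 marg 0.57
carry2 [ 0.5   -0.216  0.243] [-0.67  0.53  0.69  1.91  0.56  1.14 -0.59] 0.0 0.0 marg 0.53
carry3 [ 0.495 -0.317  0.243] [-0.51  0.55  0.73  1.91  0.62  1.01 -0.49] 0.0 0.0 marg 0.53
tip1 [ 0.496 -0.312  0.224] [-0.35  0.44  0.64  1.89  0.42  0.95 -0.28] 0.0 0.0 marg 0.55
tip2 [ 0.498 -0.305  0.208] [-0.15  0.39  0.53  1.87  0.16  0.92 -0.02] 0.0 0.0 marg 0.57
tip3 [ 0.5   -0.298  0.193] [ 0.08  0.39  0.41  1.84 -0.14  0.94  0.28] 0.0 0.0 marg 0.6
tip4 [ 0.502 -0.291  0.18 ] [ 0.3   0.44  0.31  1.8  -0.41  1.04  0.55] 0.0 0.0 marg 0.64
tip5 [ 0.503 -0.284  0.17 ] [ 0.49  0.52  0.22  1.76 -0.62  1.18  0.76] 0.0 0.0 marg 0.68
tip6 [ 0.505 -0.279  0.161] [ 0.64  0.63  0.14  1.72 -0.78  1.35  0.9 ] 0.0 0.0 marg 0.57
```

Gripped (61.6 mm). Lift and carry to the tray, keeping the caddy upright.

>>> arm_command --rows '[{"fingers":-1,"x":-0.012,"y":0,"z":-0.01,"ax":0,"ay":0,"az":0},{"fingers":-1,"x":-0.022,"y":0,"z":-0.0185,"ax":0,"ay":0,"az":0},{"fingers":-1,"x":-0.025,"y":0,"z":-0.021,"ax":0,"ay":0,"az":0},{"fingers":-1,"x":-0.025,"y":0,"z":-0.021,"ax":0,"ay":0,"az":0},{"fingers":-1,"x":-0.022,"y":0,"z":-0.0185,"ax":0,"ay":0,"az":0},{"fingers":-1,"x":-0.016,"y":0,"z":-0.0135,"ax":0,"ay":0,"az":0},{"fingers":-1,"x":0,"y":0,"z":0,"ax":0,"ay":0,"az":0}]'

```text
clock: 13.85
tcp_pos: [0.5123, -0.0136, 0.2458]
orientation: [1.955, 1.496, -0.9]
contact_force: [0.7, 0.3, -4.0]
grip_width: 0.0614
gripper_force: 69.9
```

>>> arm_command --rows '[{"fingers":-1,"x":-0.01,"y":0.0032,"z":0.0119,"ax":0,"ay":0,"az":0},{"fingers":-1,"x":-0.0192,"y":0.0062,"z":0.0228,"ax":0,"ay":0,"az":0},{"fingers":-1,"x":-0.0192,"y":0.0062,"z":0.0228,"ax":0,"ay":0,"az":0},{"fingers":-1,"x":-0.0192,"y":0.0062,"z":0.0228,"ax":0,"ay":0,"az":0},{"fingers":-1,"x":-0.0192,"y":0.0062,"z":0.0228,"ax":0,"ay":0,"az":0},{"fingers":-1,"x":-0.0192,"y":0.0062,"z":0.0228,"ax":0,"ay":0,"az":0},{"fingers":-1,"x":-0.0192,"y":0.0062,"z":0.0228,"ax":0,"ay":0,"az":0},{"fingers":-1,"x":-0.0192,"y":0.0062,"z":0.0228,"ax":0,"ay":0,"az":0},{"fingers":-1,"x":-0.0192,"y":0.0062,"z":0.0228,"ax":0,"ay":0,"az":0},{"fingers":-1,"x":-0.0192,"y":0.0062,"z":0.0228,"ax":0,"ay":0,"az":0}]'

```text
clock: 14.68
tcp_pos: [0.4925, -0.3049, 0.2412]
orientation: [1.951, 1.499, -0.911]
contact_force: [0.5, -0.4, -4.6]
grip_width: 0.0613
gripper_force: 69.8
```

>>> arm_command --rows '[{"fingers":-1,"x":-0.01,"y":0.0032,"z":0.0119,"ax":0,"ay":0,"az":0},{"fingers":-1,"x":0,"y":0,"z":0,"ax":0,"ay":0,"az":0},{"fingers":-1,"x":0,"y":0,"z":0,"ax":0,"ay":0,"az":0}]'

```text
clock: 14.93
tcp_pos: [0.491, -0.3205, 0.2416]
orientation: [1.954, 1.495, -0.913]
contact_force: [-0.4, 0.1, -4.9]
grip_width: 0.0614
gripper_force: 70.4
```

```bash
python3 - <<'E'
from plan import *
o,M=pr()
grab('top','t8');grab('side','s8')
A=cv2.imread('pics/t8.png')[140:300,200:420];B=cv2.imread('pics/s8.png')[150:340,200:400]
cv2.imwrite('pics/v8.png',np.hstack([cv2.resize(A,(400,400)),cv2.resize(B,(400,400))]))
E
```

```text
t 14.93 tcp [ 0.491  -0.3205  0.2416] q [-0.529  0.514  0.734  1.958  0.642  1.007 -0.52 ] F [-0.43  0.07 -4.91] w 0.0614 gf 70.4
azx 74.96 azy -15.19 toolz [-0.202 -0.739 -0.643]
```

View pics/v8.png

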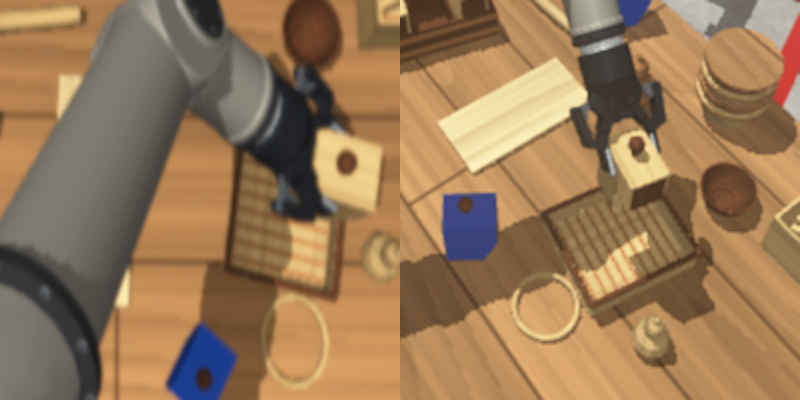

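Caddy is held upright over the tray, at right panel (638,165), and bystanders are clear. Tip 50° first, then check and lower.

>>> arm_command --rows '[{"fingers":-1,"x":0,"y":0,"z":0,"ax":0,"ay":4,"az":0},{"fingers":-1,"x":0,"y":0,"z":0,"ax":0,"ay":6,"az":0},{"fingers":-1,"x":0,"y":0,"z":0,"ax":0,"ay":7,"az":0},{"fingers":-1,"x":0,"y":0,"z":0,"ax":0,"ay":7,"az":0},{"fingers":-1,"x":0,"y":0,"z":0,"ax":0,"ay":7,"az":0},{"fingers":-1,"x":0,"y":0,"z":0,"ax":0,"ay":7,"az":0},{"fingers":-1,"x":0,"y":0,"z":0,"ax":0,"ay":7,"az":0},{"fingers":-1,"x":0,"y":0,"z":0,"ax":0,"ay":5,"az":0},{"fingers":-1,"x":0,"y":0,"z":0,"ax":0,"ay":0,"az":0},{"fingers":-1,"x":0,"y":0,"z":0,"ax":0,"ay":0,"az":0}]'

```text
clock: 15.87
tcp_pos: [0.4916, -0.3206, 0.2423]
orientation: [-2.495, -1.909, 0.005]
contact_force: [0.7, 0.3, -5.1]
grip_width: 0.0614
gripper_force: 71.9
```

```bash
python3 - <<'E'
from plan import *
o,M=pr()
togo([.502,-.291,.17])
E
```

```text
t 15.87 tcp [ 0.4916 -0.3206  0.2423] q [ 0.091  0.341  0.485  1.781 -0.175  1.065  0.373] F [ 0.74  0.29 -5.09] w 0.0614 gf 71.9
azx 74.84 azy -15.16 toolz [-0.003 -0.002 -1.   ]
togo [0.0314 0.0024 0.0722]
```

>>> arm_command --rows '[{"fingers":-1,"x":0.01,"y":0,"z":0.022,"ax":0,"ay":0,"az":0},{"fingers":-1,"x":0.014,"y":0.001,"z":0.03,"ax":0,"ay":0,"az":0},{"fingers":-1,"x":0.012,"y":0.001,"z":0.026,"ax":0,"ay":0,"az":0},{"fingers":-1,"x":0.008,"y":0,"z":0.014,"ax":0,"ay":4,"az":0},{"fingers":-1,"x":0,"y":0,"z":0,"ax":0,"ay":7,"az":0},{"fingers":-1,"x":0,"y":0,"z":0,"ax":0,"ay":7,"az":0},{"fingers":-1,"x":0,"y":0,"z":0,"ax":0,"ay":7,"az":0},{"fingers":-1,"x":0,"y":0,"z":0,"ax":0,"ay":7,"az":0},{"fingers":-1,"x":0,"y":0,"z":0,"ax":0,"ay":7,"az":0},{"fingers":-1,"x":0,"y":0,"z":0,"ax":0,"ay":4,"az":0}]'

```text
clock: 16.7
tcp_pos: [0.5055, -0.2771, 0.1489]
orientation: [-2.035, -1.561, -0.8]
contact_force: [-0.4, -2.8, -6.9]
grip_width: 0.0614
gripper_force: 71.6
```

>>> arm_command --rows '[{"fingers":-1,"x":0,"y":0,"z":0,"ax":0,"ay":0,"az":0},{"fingers":-1,"x":0,"y":0,"z":0,"ax":0,"ay":0,"az":0},{"fingers":-1,"x":0,"y":0,"z":0,"ax":0,"ay":0,"az":0},{"fingers":-1,"x":0,"y":0,"z":0,"ax":0,"ay":0,"az":0},{"fingers":-1,"x":0,"y":0,"z":0,"ax":0,"ay":0,"az":0},{"fingers":-1,"x":0,"y":0,"z":0,"ax":0,"ay":0,"az":0},{"fingers":-1,"x":0,"y":0,"z":0,"ax":0,"ay":0,"az":0},{"fingers":-1,"x":0,"y":0,"z":0,"ax":0,"ay":0,"az":0}]'

```text
clock: 17.37
tcp_pos: [0.5062, -0.2775, 0.1514]
orientation: [-2.039, -1.564, -0.803]
contact_force: [0.5, -0.7, -2.2]
grip_width: 0.0614
gripper_force: 71.9
```

```bash
python3 - <<'E'
from plan import *
o,M=pr()
grab('top','t9');grab('side','s9')
A=cv2.imread('pics/t9.png')[160:300,290:450];B=cv2.imread('pics/s9.png')[180:340,240:400]
cv2.imwrite('pics/v9.png',np.hstack([cv2.resize(A,(400,400)),cv2.resize(B,(400,400))]))
E
```

```text
t 17.37 tcp [ 0.5062 -0.2775  0.1514] q [ 0.606  0.65   0.196  1.705 -0.773  1.343  0.924] F [ 0.48 -0.7  -2.22] w 0.0614 gf 71.9
azx 75.02 azy -15.01 toolz [ 0.177  0.658 -0.732]
```

View pics/v9.png

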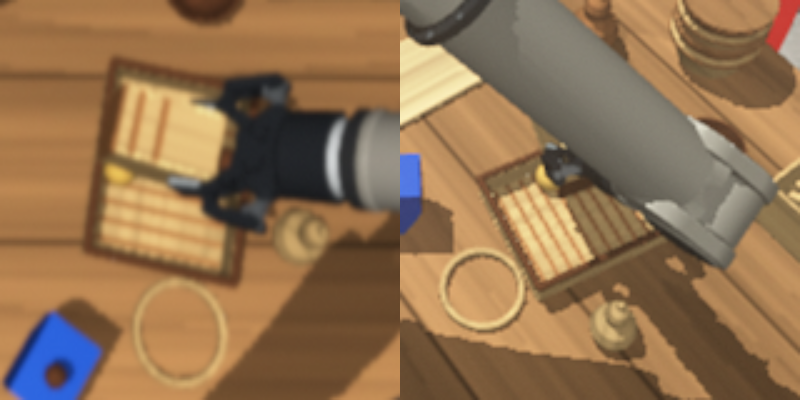

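The brass knob is in the tray, at left panel (118,172), and the load fell to 2.2 N. Raise and turn the caddy upright again.

>>> arm_command --rows '[{"fingers":-1,"x":0.012,"y":0,"z":-0.013,"ax":0,"ay":0,"az":0},{"fingers":-1,"x":0.022,"y":0,"z":-0.023,"ax":0,"ay":0,"az":0},{"fingers":-1,"x":0.022,"y":0,"z":-0.023,"ax":0,"ay":0,"az":0},{"fingers":-1,"x":0.012,"y":0,"z":-0.013,"ax":0,"ay":-3,"az":0},{"fingers":-1,"x":0,"y":0,"z":0,"ax":0,"ay":-6,"az":0},{"fingers":-1,"x":0,"y":0,"z":0,"ax":0,"ay":-7,"az":0},{"fingers":-1,"x":0,"y":0,"z":0,"ax":0,"ay":-7,"az":0},{"fingers":-1,"x":0,"y":0,"z":0,"ax":0,"ay":-7,"az":0},{"fingers":-1,"x":0,"y":0,"z":0,"ax":0,"ay":-7,"az":0},{"fingers":-1,"x":0,"y":0,"z":0,"ax":0,"ay":-7,"az":0}]'

```text
clock: 18.3
tcp_pos: [0.5066, -0.2777, 0.2528]
orientation: [2.481, 1.899, -0.023]
contact_force: [-0.7, -0.0, -2.4]
grip_width: 0.0617
gripper_force: 71.9
```

>>> arm_command --rows '[{"fingers":-1,"x":0,"y":0,"z":0,"ax":0,"ay":-7,"az":0},{"fingers":-1,"x":0,"y":0,"z":0,"ax":0,"ay":-7,"az":0},{"fingers":-1,"x":0,"y":0,"z":0,"ax":0,"ay":-7,"az":0},{"fingers":-1,"x":0,"y":0,"z":0,"ax":0,"ay":-7,"az":0},{"fingers":-1,"x":0,"y":0,"z":0,"ax":0,"ay":-7,"az":0},{"fingers":-1,"x":0,"y":0,"z":0,"ax":0,"ay":-7,"az":0},{"fingers":-1,"x":0,"y":0,"z":0,"ax":0,"ay":-7,"az":0},{"fingers":-1,"x":0,"y":0,"z":0,"ax":0,"ay":0,"az":0},{"fingers":-1,"x":0,"y":0,"z":0,"ax":0,"ay":0,"az":0}]'

```text
clock: 19.05
tcp_pos: [0.5067, -0.2755, 0.2495]
orientation: [1.951, 1.5, -0.909]
contact_force: [-0.4, -0.8, -0.8]
grip_width: 0.0613
gripper_force: 71.4
```

```bash
python3 - <<'E'
from plan import *
o,M=pr()
z=np.array([-.195,-.739,-.645]);z/=np.linalg.norm(z); y=np.array([np.cos(np.radians(-14.91)),np.sin(np.radians(-14.91)),0]);y-=z*(y@z);y/=np.linalg.norm(y);Mt=np.c_[np.cross(y,z),y,z]
print('rot err',np.degrees(R.from_matrix(M.T@Mt).as_rotvec()).round(2)); togo([.512,-.0127,.246],[.512,-.0127,.0841])
P=cloud(grab('top','t10'));I=load('t10')['frame'].astype(int)
m=(P[...,2]>.015)&(P[...,2]<.06)&(P[...,0]>.42)&(P[...,0]<.6)&(P[...,1]>-.37)&(P[...,1]<-.2)
d=P-np.array([.5,-.307,0]);a=np.radians(-11);u=d[...,0]*np.cos(a)+d[...,1]*np.sin(a);v=-d[...,0]*np.sin(a)+d[...,1]*np.cos(a)
m&=(abs(u)<.088)&(abs(v)<.073)
k,l,st,ce=cv2.connectedComponentsWithStats(m.astype(np.uint8))
for i in range(1,k):
    if st[i,4]>15: print(st[i],P[l==i].mean(0).round(3),u[l==i].mean().round(3),v[l==i].mean().round(3),I[l==i].mean(0).round())
E
```

```text
t 19.05 tcp [ 0.5067 -0.2755  0.2495] q [-0.436  0.458  0.496  1.918  0.7    1.155 -0.625] F [-0.44 -0.79 -0.77] w 0.0613 gf 71.4
azx 75.17 azy -14.94 toolz [-0.198 -0.738 -0.645]
rot err [-0.18  0.03  0.05]
togo [ 0.1673 -0.0626 -0.1929]
togo [ 0.2911 -0.0623 -0.0885]
[332 218  12   7  50] [ 0.494 -0.245  0.035] -0.017 0.059 [132. 102.  48.]
```

>>> arm_command --rows '[{"fingers":-1,"x":0.0093,"y":-0.0035,"z":-0.0107,"ax":0,"ay":0,"az":0},{"fingers":-1,"x":0.0186,"y":-0.007,"z":-0.0214,"ax":0,"ay":0,"az":0},{"fingers":-1,"x":0.0186,"y":-0.007,"z":-0.0214,"ax":0,"ay":0,"az":0},{"fingers":-1,"x":0.0186,"y":-0.007,"z":-0.0214,"ax":0,"ay":0,"az":0},{"fingers":-1,"x":0.0186,"y":-0.007,"z":-0.0214,"ax":0,"ay":0,"az":0},{"fingers":-1,"x":0.0186,"y":-0.007,"z":-0.0214,"ax":0,"ay":0,"az":0},{"fingers":-1,"x":0.0186,"y":-0.007,"z":-0.0214,"ax":0,"ay":0,"az":0},{"fingers":-1,"x":0.0186,"y":-0.007,"z":-0.0214,"ax":0,"ay":0,"az":0},{"fingers":-1,"x":0.0186,"y":-0.007,"z":-0.0214,"ax":0,"ay":0,"az":0},{"fingers":-1,"x":0.0093,"y":-0.0035,"z":-0.0107,"ax":0,"ay":0,"az":0}]'

```text
clock: 19.93
tcp_pos: [0.5123, -0.0112, 0.2464]
orientation: [1.955, 1.5, -0.903]
contact_force: [0.9, 0.9, -2.6]
grip_width: 0.0615
gripper_force: 71.4
```

>>> arm_command --rows '[{"fingers":-1,"x":0,"y":0,"z":0,"ax":0,"ay":0,"az":0},{"fingers":-1,"x":0.02,"y":0,"z":0.017,"ax":0,"ay":0,"az":0},{"fingers":-1,"x":0.025,"y":0,"z":0.021,"ax":0,"ay":0,"az":0},{"fingers":-1,"x":0.025,"y":0,"z":0.021,"ax":0,"ay":0,"az":0},{"fingers":-1,"x":0.025,"y":0,"z":0.021,"ax":0,"ay":0,"az":0},{"fingers":-1,"x":0.016,"y":0,"z":0.0135,"ax":0,"ay":0,"az":0},{"fingers":-1,"x":0.006,"y":0,"z":0.005,"ax":0,"ay":0,"az":0},{"fingers":-1,"x":0,"y":0,"z":0,"ax":0,"ay":0,"az":0},{"fingers":-1,"x":0,"y":0,"z":0,"ax":0,"ay":0,"az":0}]'

```text
clock: 20.68
tcp_pos: [0.5121, -0.0158, 0.094]
orientation: [1.953, 1.493, -0.909]
contact_force: [0.6, -0.1, -0.8]
grip_width: 0.0613
gripper_force: 71.5
```

```bash
python3 - <<'E'
from plan import *
o,M=pr(); togo([.512,-.0127,.0841])
P=cloud(grab('top','t11'))
m=(P[...,2]>.09)&(P[...,2]<.145)&(P[...,0]>.45)&(P[...,0]<.6)&(P[...,1]>-.08)&(P[...,1]<.02)
print(P[m].mean(0).round(3),np.histogram(P[m][:,2],10))
E
```

```text
t 20.68 tcp [ 0.5121 -0.0158  0.094 ] q [-0.712  0.74   0.322  1.853  0.463  1.213 -0.979] F [ 0.57 -0.09 -0.83] w 0.0613 gf 71.5
azx 74.74 azy -15.16 toolz [-0.199 -0.739 -0.643]
togo [ 0.0095 -0.001   0.0041]
[ 0.515 -0.013  0.127] (array([  8,   3,   7,  11,  27,  31, 271, 305,  17,  30]), array([0.09044735, 0.09584701, 0.10124667, 0.10664634, 0.112046  ,
       0.11744566, 0.12284532, 0.12824498, 0.13364464, 0.1390443 ,
       0.14444396]))
```

>>> arm_command --rows '[{"fingers":-1,"x":0.0046,"y":0,"z":0.0039,"ax":0,"ay":0,"az":0},{"fingers":-1,"x":0.0023,"y":0,"z":0.0019,"ax":0,"ay":0,"az":0},{"fingers":-1,"x":0,"y":0,"z":0,"ax":0,"ay":0,"az":0},{"fingers":-1,"x":0,"y":0,"z":0,"ax":0,"ay":0,"az":0}]'

```text
clock: 21.07
tcp_pos: [0.5117, -0.0146, 0.084]
orientation: [1.951, 1.496, -0.909]
contact_force: [-0.4, 1.2, -1.0]
grip_width: 0.0614
gripper_force: 72.0
```

>>> arm_command --rows '[{"fingers":-1,"x":0.0008,"y":0,"z":0.0006,"ax":0,"ay":0,"az":0},{"fingers":-1,"x":0,"y":0,"z":0,"ax":0,"ay":0,"az":0},{"fingers":-1,"x":0,"y":0,"z":0,"ax":0,"ay":0,"az":0}]'

```text
clock: 21.32
tcp_pos: [0.5117, -0.0147, 0.0837]
orientation: [1.95, 1.495, -0.91]
contact_force: [-0.6, 1.7, 6.1]
grip_width: 0.0616
gripper_force: 72.9
```

Contact with the board. Release and back out along the fingers.

>>> arm_command --rows '[{"fingers":1,"x":0,"y":0,"z":0,"ax":0,"ay":0,"az":0},{"fingers":1,"x":0,"y":0,"z":0,"ax":0,"ay":0,"az":0},{"fingers":1,"x":0,"y":0,"z":0,"ax":0,"ay":0,"az":0},{"fingers":1,"x":0,"y":0,"z":0,"ax":0,"ay":0,"az":0},{"fingers":1,"x":0,"y":0,"z":-0.02,"ax":0,"ay":0,"az":0},{"fingers":1,"x":0,"y":0,"z":-0.03,"ax":0,"ay":0,"az":0},{"fingers":1,"x":0,"y":0,"z":-0.035,"ax":0,"ay":0,"az":0},{"fingers":1,"x":-0.01,"y":0,"z":-0.035,"ax":0,"ay":0,"az":0},{"fingers":1,"x":-0.03,"y":0,"z":-0.02,"ax":0,"ay":0,"az":0},{"fingers":1,"x":-0.03,"y":0,"z":-0.02,"ax":0,"ay":0,"az":0}]'

```text
clock: 22.15
tcp_pos: [0.5317, 0.062, 0.2399]
orientation: [1.948, 1.499, -0.91]
contact_force: [-0.2, -1.3, -0.2]
grip_width: 0.0856
gripper_force: 0.0
```

>>> arm_command --rows '[{"fingers":1,"x":-0.02,"y":0,"z":-0.01,"ax":0,"ay":0,"az":0},{"fingers":1,"x":0,"y":0,"z":0,"ax":0,"ay":0,"az":0},{"fingers":1,"x":0,"y":0,"z":0,"ax":0,"ay":0,"az":0}]'

```text
clock: 22.4
tcp_pos: [0.5306, 0.055, 0.2618]
orientation: [1.953, 1.495, -0.907]
contact_force: [-0.3, -0.5, -0.3]
grip_width: 0.0855
gripper_force: 0.0
```

```bash
python3 - <<'E'
from plan import *
pr()
P=cloud(grab('top','t12'));Q=cloud(grab('side','s12'))
for C in(P,Q):
    m=(C[...,2]>.112)&(C[...,2]<.124)&(C[...,0]>.45)&(C[...,0]<.6)&(C[...,1]>-.08)&(C[...,1]<.06); q=C[m];rc=cv2.minAreaRect((q[:,:2]*1000).astype(np.float32));print(len(q),q.mean(0).round(4),np.round(rc[0],1),np.round(rc[1],1),rc[2])
A=cv2.imread('pics/t12.png');B=cv2.imread('pics/s12.png')[100:340,130:400]
cv2.imwrite('pics/v12.png',np.hstack([cv2.resize(A[80:320,90:450],(400,300)),cv2.resize(B,(400,300))]))
E
```

```text
t 22.4 tcp [0.5306 0.055  0.2618] q [-0.793  0.563  0.334  1.668  0.442  1.566 -0.865] F [-0.29 -0.45 -0.34] w 0.0855 gf 0.0
azx 74.8 azy -15.09 toolz [-0.198 -0.739 -0.644]
658 [ 0.513  -0.0061  0.1179] [514.1  -5.7] [86.8 62.4] 75.86886596679688
301 [ 0.5081 -0.0114  0.1177] [510.6  -7.3] [90.8 63. ] 75.74093627929688
```

View pics/v12.png

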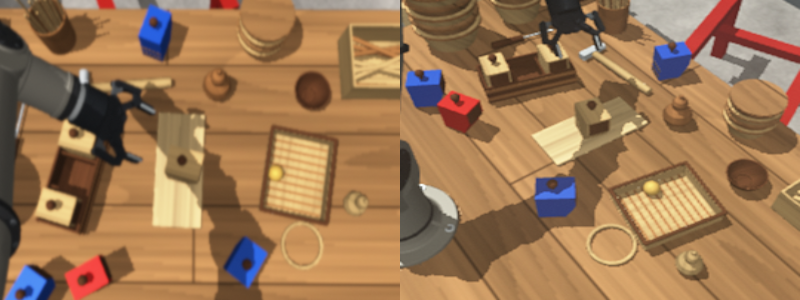

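The picture shows the caddy upright on the board (left panel (182,162)), the knob in the tray (275,172), and both empties in the crate. Bystanders are unmoved and the gripper is clear.

```bash
python3 -c "
from h import *
print(r.hand_in())"
```

```text
the job is handed in; nothing more can be done
None
```

I handed the job in at 22.4 s: the middle caddy felt loaded, its knob is now in the tray and it stands upright on the board, and the other two never left the crate; I lifted only two of the three, taking the third as empty because the judging text names one knob and two empties, and no verdict came back.

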